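# Pack, latch and scan out a lens case at the camera stall

## Robot

A 6-joint arm with a two-finger parallel gripper is mounted at the origin on the work surface. World frame = base frame: x ahead of the robot, y to its left, z up, the work surface at z = 0. Lengths are in m, angles in rad, forces in N, time in s.
With the tool pointing down it reaches from about 0.375 to 0.75 m from the base axis. Payload 9 kg.
Tool frame: the origin (TCP) lies at the very end of the fingers, on their centre line; the grasp point (between the pads) lies 19 mm behind it; z points along the fingers, y is the line along which they close (so a half turn about z gives the same grasp; the last joint's range is limited). The gripper opens to 85 mm and grips with 20 to 120 N. Pads are 22 mm wide; open, the fingers measure 114 mm over their backs; the gripper's body (76 mm by 85 mm) begins 54 mm behind the grasp point. The pads swing forward as they close: fully open they stand 13 mm farther back than shut.
Start: joints at [0.965, 0.104, 0.097, 1.564, 0, 1.353], TCP at [0.227, 0.555, 0.231] pointing down, gripper open.
Joint ranges: [-2.99, 2.99], [-0.84, 1.86], [-1.1, 1.16], [-1.84, 2.11], [-1.51, 1.56], [-3.14, 3.14]. Speed limits (rad/s): [2.22, 2.22, 2.57, 3.14, 3.14, 3.14].

## Interface

Orientations are given as a rotation vector (axis times angle).
In Python, from plant import sense, viewer, job gives the robot as it stands.
- The arm moves only by the tool play_rows, never from a script. Its argument "deltas" is a list of rows, each an object of numbers: "dx", "dy", "dz": the shift along the tool's x, y, z in cm; "rx", "ry", "rz": the turn, a rotation vector about the tool's x, y, z in degrees. A call has 1 to 20 rows; each row shifts and turns the commanded pose from where the row before left it, along the tool's axes as they then stand; what a row does not reach is not made up. A row lasts 1/12 s, in which the tool goes at most 41.7 mm and 7.16 degrees, less where a joint would pass 70% of its speed; a pose out of reach is approached as far as the arm can. A call with a gripper value outside its range is refused whole. "grip" is the opening, from 0 (shut) to 1 (fully open), set as the call begins (left out, the last holds). The fingers move at their own pace and stop on an object; "squeeze" is the grip in N (left out, the last holds). Time passes only in rows, so rows that do not move let the fingers close. It gives the time, the measured TCP pose, the force, the opening and the grip force at its end, in the units of the state.
- sense(): the state, without advancing time (a new reading comes with each control period).
- viewer.get_image(name): name is "scene" or "top" or "wrist"; returns the picture (420x560x3 uint8, blue, green, red); there is no depth.
- viewer.camera_params(name): a dict with "fx", "fy", "cx", "cy" (pixels), "dist" ([k1, k2, p1, p2, k3] as OpenCV has them; the pictures are not rectified), "T" (4x4, takes a point from camera to world coordinates). Camera axes: x right, y up, looking along -z (the intrinsics and any distortion apply to the point x, -y, -z); pixel columns grow to the right and rows downward; lengths in m; the calibration is good to about 2 mm. A picture is of the moment at which its call begins: read the wrist's pose just before it. camera_params takes no time and is no camera call; for the wrist camera it gives the pose at the moment of the call.
- job.close_job(): hands the job in; it is judged then, once.
The state is a dict: "t": time; "qpos": joint angles; "qvel": joint speeds; "joint_torque": joint torques, N m; "tcp_pos": TCP position; "orientation": TCP orientation; "force": force on the tool from outside, world axes, zero at the start; "moment": the same for the moment, N m; "width": finger opening in m; "grip_force": force on a finger pad.
Only numpy, scipy, OpenCV 4.12 (cv2) and the standard library are available. Lean on these libraries where they do the work, as an engineer would, in place of code of your own. Each camera call takes 0.05 s, during which the arm holds its last target. There are 200 camera calls.

## Task

Pack every chrome extension tube on the slab into the black lens case, shut its lid and only then turn the red turnbutton fully across the lid to secure it. Then take the scanner and book the case out: aim its window squarely, from about 8 cm, at the middle of the label on the lid, then of the blue card's, then of the orange card's, holding steady for two full seconds at each. Finally lay the scanner back on the middle of its mat, the way it lay, let go, and leave the jar, splicer and reels alone.

Things in the scene. Friction and masses are not known exactly. Their poses are not given: they have to be found in the camera images.
- case: Open-topped black plastic lens case, fixed to the slab: outside 170 (x) x 230 (y) x 75 mm high, walls and floor 5 mm. Origin at the centre of its underside; x points to the hinge side, away from the latch, z up. Its lid is hinged on the top of the +x wall.
- lid (a joint): Lid of the case, a flat plate 170 x 230 x 10 mm with no handle. 0 = flat on the case (its top face then 85 mm above the slab), 1.57 = standing upright, at most 1.75. Hinge axis along the case's y at case (85, 0, 75) mm, on the underside of the plate. A stiff hinge: it stays at any angle, and about 3 N at its edge moves it.
- lid_label (a point): Centre of the white 60 x 50 mm bar-code label on the lid's outer face, 50 mm from the hinge. z points out of the label.
- latch (a joint): Red turnbutton: a bar 14 mm wide, 24 mm tall (underside 87 mm above the slab) on an upright pin on a block in front of the case. 0 = clear of the lid, lying along the case's +y from the pin; 1.57 = its stop, along the case's +x from the pin, across the lid. Grows clockwise seen from above; stays where left; 1 N at its end turns it.
- latch_pivot (a point): The turnbutton's pin, at case (-100, -40, 99) mm, at mid height of the bar; fixed.
- latch_end (a point): Point on the bar's middle line 68 mm from the pin, mid height (the bar ends 74 mm from the pin).
- scanner: Hand scanner, 0.22 kg, lying on its mat. Origin under its middle at mat height; x along the handle to the head, z up. Yellow handle 30 mm wide (y), x = -85 to 45 mm, z = 20 to 52 mm; white head 56 mm wide, x = 28 to 92 mm, z = 0 to 65 mm; small black foot at the tail. The red window in the head looks forward and down, along (0.5, 0, -0.866) in these axes.
- window (a point): Centre of the scanner's window, at scanner (72.8, 0, 10.6) mm. z is the line of sight, pointing out of the window.
- scanner_grip (a point): Middle of the handle where it is best held, at scanner (0, 0, 36) mm.
- mat: Black rubber mat for the scanner, 220 (x) x 140 x 4 mm, fixed. Origin at the centre of its underside.
- blue_card_code (a point): Centre of the white 60 x 50 mm bar-code label on the blue card stand: a fixed plate 85 mm wide and 75 mm tall that leans back, its label facing 60 degrees above level (30 off straight up). This point is 40 mm above the slab. z points out of the label.
- orange_card_code (a point): The same on the orange card stand.
- jar: Bystander: squat glass jar with a tin funnel in it, 114 mm across, 144 mm high. Leave alone.
- splicer: Bystander: grey film splicer, 100 x 190 x 48 mm. Leave alone.
- reel1: Bystander: steel developing reel, 72 mm across, 44 mm high. Leave alone.
- reel2: Bystander: the other developing reel, the same.
- tube1: Chrome extension tube with black end caps, 44 mm across and 60 mm long, 0.12 kg, standing upright. Origin at the centre of its lower end, z along its axis. May be absent.
- tube2: Chrome extension tube with black end caps, 44 mm across and 60 mm long, 0.12 kg, standing upright. Origin at the centre of its lower end, z along its axis. May be absent.
- tube3: Chrome extension tube with black end caps, 44 mm across and 60 mm long, 0.12 kg, standing upright. Origin at the centre of its lower end, z along its axis. May be absent.
- tube4: Chrome extension tube with black end caps, 44 mm across and 60 mm long, 0.12 kg, standing upright. Origin at the centre of its lower end, z along its axis. May be absent.

How it is judged:
On the way, in this order (a step that is already met when the one before it is completed fails the run):
1. all tubes in the case and the lid shut, the turnbutton still clear of the lid (x of tube1 in the frame of case between -0.085 and 0.085 m and y of tube1 in the frame of case between -0.115 and 0.115 m and z of tube1 in the frame of case between -0.01 and 0.07 m and x of tube2 in the frame of case between -0.085 and 0.085 m and y of tube2 in the frame of case between -0.115 and 0.115 m and z of tube2 in the frame of case between -0.01 and 0.07 m and x of tube3 in the frame of case between -0.085 and 0.085 m and y of tube3 in the frame of case between -0.115 and 0.115 m and z of tube3 in the frame of case between -0.01 and 0.07 m and x of tube4 in the frame of case between -0.085 and 0.085 m and y of tube4 in the frame of case between -0.115 and 0.115 m and z of tube4 in the frame of case between -0.01 and 0.07 m and value of joint lid below 0.06 rad and value of joint latch below 0.5 rad), for 0.1 s.
2. turnbutton turned across the shut lid (x of tube1 in the frame of case between -0.085 and 0.085 m and y of tube1 in the frame of case between -0.115 and 0.115 m and z of tube1 in the frame of case between -0.01 and 0.07 m and x of tube2 in the frame of case between -0.085 and 0.085 m and y of tube2 in the frame of case between -0.115 and 0.115 m and z of tube2 in the frame of case between -0.01 and 0.07 m and x of tube3 in the frame of case between -0.085 and 0.085 m and y of tube3 in the frame of case between -0.115 and 0.115 m and z of tube3 in the frame of case between -0.01 and 0.07 m and x of tube4 in the frame of case between -0.085 and 0.085 m and y of tube4 in the frame of case between -0.115 and 0.115 m and z of tube4 in the frame of case between -0.01 and 0.07 m and value of joint lid below 0.06 rad and value of joint latch above 1.3 rad), for 0.2 s.
3. window aimed at the middle of the lid's label (within 20 mm), 40 to 130 mm off, within 25 degrees of square, steady for 2 s, case shut and locked (value of joint lid below 0.06 rad and value of joint latch above 1.3 rad and x of lid_label in the frame of window between -0.02 and 0.02 m and y of lid_label in the frame of window between -0.02 and 0.02 m and z of lid_label in the frame of window between 0.04 and 0.13 m and angle between the z axis of window and the z axis of lid_label, either way round below 0.45 rad and linear speed of scanner below 0.03 m/s and angular speed of scanner below 0.3 rad/s), for 2 s.
4. window aimed at the middle of the blue card's label (within 20 mm), 40 to 130 mm off, within 25 degrees of square, steady for 2 s, case shut and locked (value of joint lid below 0.06 rad and value of joint latch above 1.3 rad and x of blue_card_code in the frame of window between -0.02 and 0.02 m and y of blue_card_code in the frame of window between -0.02 and 0.02 m and z of blue_card_code in the frame of window between 0.04 and 0.13 m and angle between the z axis of window and the z axis of blue_card_code, either way round below 0.45 rad and linear speed of scanner below 0.03 m/s and angular speed of scanner below 0.3 rad/s), for 2 s.
5. window aimed at the middle of the orange card's label (within 20 mm), 40 to 130 mm off, within 25 degrees of square, steady for 2 s, case shut and locked (value of joint lid below 0.06 rad and value of joint latch above 1.3 rad and x of orange_card_code in the frame of window between -0.02 and 0.02 m and y of orange_card_code in the frame of window between -0.02 and 0.02 m and z of orange_card_code in the frame of window between 0.04 and 0.13 m and angle between the z axis of window and the z axis of orange_card_code, either way round below 0.45 rad and linear speed of scanner below 0.03 m/s and angular speed of scanner below 0.3 rad/s), for 2 s.
At the end, for the whole second after the job is handed in: Every tube present lies inside the case, the lid is shut (below 0.06 rad), the turnbutton is across it (above 1.3 rad), and the scanner lies upright and at rest on its mat, its origin within 60 mm of the mat's centre (all of step 2 and horizontal distance between scanner and mat below 0.06 m and height (world z) of scanner below 0.015 m and angle between scanner's own z axis and vertical below 0.15 rad and linear speed of scanner below 0.02 m/s); the robot touches nothing.
It fails at once if the turnbutton turned across while the lid is still open (value of joint latch above 0.7 rad and value of joint lid above 0.25 rad).
It fails at once if the glass jar with the funnel pushed more than 30 mm (distance of jar from where it was at the start of the episode above 0.03 m).
It fails at once if the film splicer pushed more than 30 mm (distance of splicer from where it was at the start of the episode above 0.03 m).
It fails at once if a developing reel pushed more than 30 mm (distance of reel1 from where it was at the start of the episode above 0.03 m).
It fails at once if a developing reel pushed more than 30 mm (distance of reel2 from where it was at the start of the episode above 0.03 m).
Of tube1, tube2, tube3, tube4 only 2 to 4 are there at a start; the rules pass over those that are not, and their reading is None.
At some moment in a run one of tube1, tube2, tube3, tube4 may be knocked a few centimetres aside while the robot is not near it.
It also fails if it takes over 210 s, if anything falls off the work surface, if the arm or the gripper's body presses on something with over 40 N, if the wrist force passes 120 N, or if a joint passes its speed limit or range.

## Working session

There is one attempt and no reset: what is moved stays moved. The work goes in short steps, Python scripts to look and compute and a tool call to move; the robot and the scene stay as the last step left them, time stands still between calls to the robot, and variables do not carry over. Pictures are saved under pics/ and viewed, at most 14 in all, crops included, and the job is handed in when it is done.

Besides the shell and the picture viewer there is one more tool, called after "Request:" as name(argument=value, ...) on one line, values as JSON. play_rows: Moves the arm, as the interface text tells. Its arguments: {"type":"object","properties":{"deltas":{"type":"array","items":{"type":"object","properties":{"dx":{"type":"number"},"dy":{"type":"number"},"dz":{"type":"number"},"rx":{"type":"number"},"ry":{"type":"number"},"rz":{"type":"number"}}}},"grip":{"type":"number"},"squeeze":{"type":"number"}},"required":["deltas"]}

```bash
ls; mkdir -p pics
python3 - <<'E'
from plant import sense, viewer
import cv2,numpy as np
print(sense())
for n in("top","scene"):
    p=viewer.camera_params(n);print({k:np.round(v,3).tolist() for k,v in p.items()})
    im=viewer.get_image(n);cv2.imwrite(f"pics/{n}0.png",im)
E
```

```text
pics
{'t': 0.0, 'qpos': array([9.65295099e-01, 1.04690465e-01, 9.64382757e-02, 1.56390335e+00,
       3.84065886e-06, 1.35309778e+00]), 'qvel': array([-1.73536581e-03,  9.11261965e-05, -1.49523117e-03, -5.18163584e-04,
       -8.89853524e-04, -1.91107395e-03]), 'joint_torque': array([-8.01517745e-04, -5.56930518e+01,  5.03646004e+01,  1.68041565e-02,
       -3.48030944e-04, -1.62195403e-05]), 'tcp_pos': array([0.22668101, 0.55515884, 0.23051045]), 'orientation': array([-6.05243451e-01, -3.08218144e+00,  1.95398090e-03]), 'force': array([ 0.44955195,  0.85034292, -1.01824552]), 'moment': array([ 0.03930977, -0.00221975, -0.02584227]), 'grip_force': 0.0, 'width': 0.08503439757818654}
{'fx': 433.676, 'fy': 433.676, 'cx': 284.012, 'cy': 213.227, 'dist': [-0.097, 0.0, 0.0, 0.0, 0.0], 'T': [[-0.02, 0.981, -0.192, 0.318], [-1.0, -0.02, 0.002, -0.01], [-0.001, 0.192, 0.981, 1.376], [0.0, 0.0, 0.0, 1.0]]}
{'fx': 520.69, 'fy': 520.69, 'cx': 282.142, 'cy': 218.809, 'dist': [-0.138, 0.0, 0.0, 0.0, 0.0], 'T': [[0.078, -0.808, 0.584, 1.328], [0.997, 0.071, -0.035, -0.066], [-0.013, 0.585, 0.811, 1.126], [0.0, 0.0, 0.0, 1.0]]}
```

View pics/top0.png

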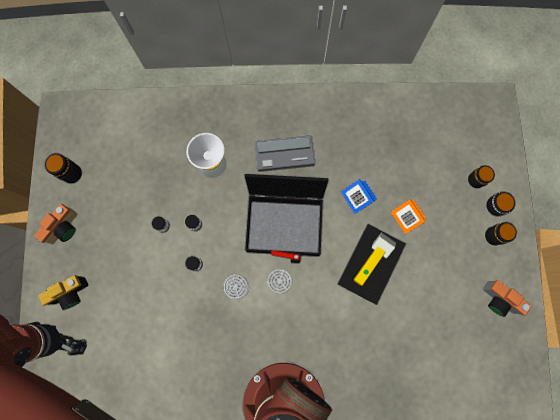

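View pics/scene0.png

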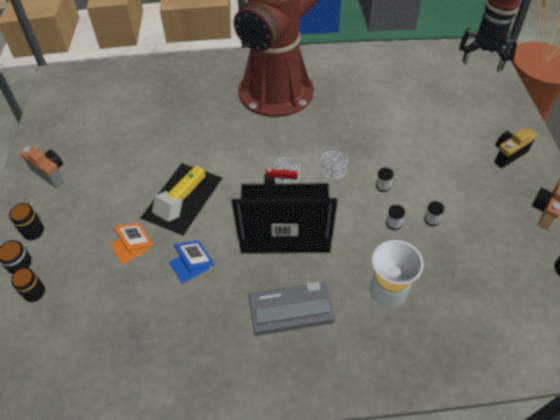

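The top view shows three tubes at about (160,224), (193,222) and (193,263), with the case at (285,225) and its lid standing open. The red latch is at (285,257), the reels at (235,287) and (279,281), the cards at (358,196) and (408,215), and the scanner at (375,260). The scene view agrees. Next I'll enlarge this area.

```bash
cat > h.py <<'E'
import numpy as np, cv2
from plant import sense, viewer
from scipy.spatial.transform import Rotation as R
def KD(p): return np.array([[p['fx'],0,p['cx']],[0,p['fy'],p['cy']],[0,0,1.]]),np.array(p['dist'],float)
F=np.diag([1,-1,-1.])
def ray(p,uv):
    K,d=KD(p); n=cv2.undistortPoints(np.array(uv,float).reshape(-1,1,2),K,d).reshape(-1,2)
    v=np.c_[n,np.ones(len(n))]@F@np.array(p['T'])[:3,:3].T
    return np.array(p['T'])[:3,3],v
def cast(p,uv,z):
    o,v=ray(p,uv); return o+v*((z-o[2])/v[:,2])[:,None]
def proj(p,X):
    K,d=KD(p);T=np.array(p['T']); c=(np.array(X,float).reshape(-1,3)-T[:3,3])@T[:3,:3]@F
    return cv2.projectPoints(c,np.zeros(3),np.zeros(3),K,d)[0].reshape(-1,2)
def tri(pa,ua,pb,ub):
    (oa,va),(ob,vb)=ray(pa,[ua]),ray(pb,[ub]);va=va[0];vb=vb[0]
    s=np.linalg.lstsq(np.c_[va,-vb],ob-oa,rcond=None)[0]
    A,B=oa+s[0]*va,ob+s[1]*vb; return (A+B)/2,np.linalg.norm(A-B)
def blobs(m,lo=20,hi=1e5):
    n,l,s,c=cv2.connectedComponentsWithStats(m.astype(np.uint8))
    return [(s[i][4],np.round(c[i],1).tolist(),s[i][:4].tolist()) for i in range(1,n) if lo<s[i][4]<hi]
E
python3 - <<'E'
from h import *
p=viewer.camera_params("top");s=viewer.camera_params("scene")
im=cv2.imread("pics/top0.png");sc=cv2.imread("pics/scene0.png")
cv2.imwrite("pics/topc.png",cv2.resize(im[155:305,145:435][:, :],None,fx=2.75,fy=2.75,interpolation=cv2.INTER_CUBIC))
for nm,I,P in(("top",im,p),("scene",sc,s)):
    b,g,r=[I[...,i].astype(int) for i in range(3)]
    M={"dark":(I.max(2)<48),"red":(r>120)&(g<70)&(b<70),"blue":(b>120)&(r<90),"orange":(r>180)&(g>80)&(g<170)&(b<90),"yellow":(r>170)&(g>150)&(b<100),"white":(I.min(2)>180)}
    for k,m in M.items(): 
        bb=[x for x in blobs(m,25) if 100<x[1][0]<450 and 120<x[1][1]<310]
        print(nm,k,bb[:14])
E
```

```text
top dark [(np.int32(2386), [285.0, 196.1], [245, 174, 83, 83]), (np.int32(141), [191.8, 221.2], [185, 215, 14, 13]), (np.int32(134), [158.2, 222.7], [152, 217, 14, 13]), (np.int32(2069), [370.0, 266.5], [338, 224, 67, 80]), (np.int32(142), [192.3, 262.9], [186, 257, 14, 13]), (np.int32(28), [294.7, 260.7], [291, 259, 9, 4])]
top red [(np.int32(111), [282.2, 254.1], [271, 250, 24, 9])]
top blue [(np.int32(366), [360.2, 194.7], [341, 179, 36, 34])]
top orange [(np.int32(359), [409.4, 215.2], [391, 200, 35, 34])]
top yellow [(np.int32(369), [369.5, 265.0], [355, 247, 30, 38])]
top white [(np.int32(551), [210.6, 150.7], [186, 133, 38, 36]), (np.int32(26), [266.7, 162.3], [263, 160, 8, 5]), (np.int32(143), [355.6, 194.7], [346, 185, 22, 23]), (np.int32(146), [406.5, 214.6], [397, 205, 22, 23]), (np.int32(183), [383.2, 246.1], [372, 237, 22, 20])]
scene dark [(np.int32(232), [176.5, 176.7], [162, 165, 28, 26]), (np.int32(124), [385.1, 173.8], [379, 169, 14, 11]), (np.int32(1252), [187.1, 206.0], [142, 173, 79, 61]), (np.int32(5960), [284.2, 216.9], [232, 178, 105, 75]), (np.int32(143), [435.4, 207.9], [428, 202, 15, 13]), (np.int32(147), [396.0, 211.6], [389, 206, 15, 13])]
scene red [(np.int32(98), [282.6, 172.0], [266, 170, 31, 6])]
scene blue [(np.int32(782), [188.4, 264.3], [169, 241, 45, 43])]
scene orange [(np.int32(89), [177.8, 187.4], [169, 177, 22, 20]), (np.int32(543), [129.1, 246.0], [112, 224, 41, 39])]
scene yellow [(np.int32(430), [186.4, 183.6], [168, 166, 36, 33])]
scene white [(np.int32(34), [137.0, 240.2], [130, 238, 15, 5]), (np.int32(513), [384.0, 257.8], [373, 241, 23, 33]), (np.int32(47), [198.1, 259.4], [191, 257, 15, 6])]
```

View pics/topc.png

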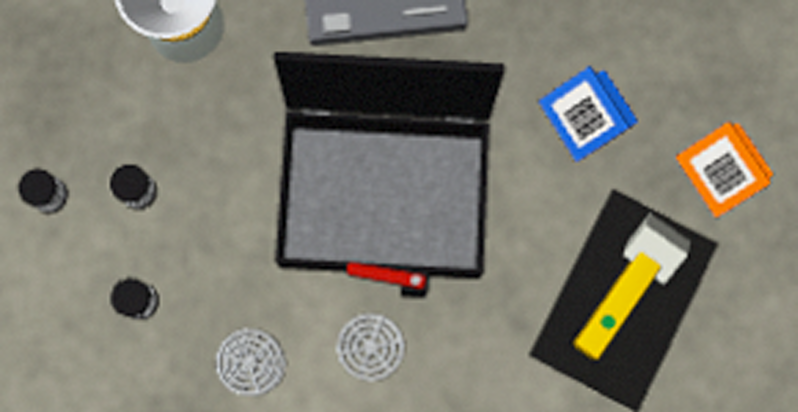

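The enlarged view gives the case rim corners, in crop pixels: front (277,270) and (481,275), hinge (287,112) and (490,124). The latch pin is at (417,280). The card backs lie to the upper right, so their labels face lower left. The scanner's head points to the upper right. Now I'll turn these into positions.

Run:
```python
from h import *
p=viewer.camera_params("top");s=viewer.camera_params("scene")
c=lambda L:(np.array(L,float)+.5)/2.75+[145,155]-.5
r=lambda x:np.round(x,4).tolist()
for a,b in(([191.8,221.2],[396,211.6]),([158.2,222.7],[435.4,207.9]),([192.3,262.9],[385.1,173.8])):
    print("tube",r(cast(p,[a],.06)[0][:2]),r(cast(s,[b],.06)[0][:2]))
fc=cast(p,c([[277,270],[481,275]]),.075);bk=cast(p,c([[287,112],[490,124]]),.075)
print("rim",r(fc[:,:2]),r(bk[:,:2]),r(np.linalg.norm(fc[0]-fc[1])))
print("pin",r(cast(p,c([[417,280]]),.111)),"tip",r(cast(p,c([[348,270]]),.111)))
im=cv2.imread("pics/top0.png")
for k,q in(("blue",[357.4,196.8]),("orange",[407.5,217.2])):
    x,y=map(int,q);m=np.zeros(im.shape[:2],np.uint8);m[y-16:y+17,x-16:x+17]=1
    sat=im.astype(int).max(2)-im.astype(int).min(2)
    w=((sat<60)&(im.min(2)>120)&(m>0)).astype(np.uint8)
    n,l,st,ce=cv2.connectedComponentsWithStats(w);i=1+np.argmax(st[1:,4])
    w=(l==i).astype(np.uint8);pts=np.argwhere(w)[:,::-1].astype(np.float32)
    rc=cv2.minAreaRect(pts);P=cast(p,cv2.boxPoints(rc),.04)
    e=[P[1]-P[0],P[2]-P[1]];print(k,r(rc[0]),"C",r(cast(p,[rc[0]],.04)[0]),[(r(np.linalg.norm(v)),round(np.degrees(np.arctan2(v[1],v[0])),1)) for v in e])
mt=cast(p,c([[615,190],[717,243],[638,411],[530,353]]),.004);print("mat",r(mt[:,:2]),r(mt.mean(0)))
h=cast(p,c([[590.5,350.5],[648,255]]),.056);d=h[1]-h[0];print("handle",r(h[:,:2]),r(np.linalg.norm(d)),np.degrees(np.arctan2(d[1],d[0])))
m=((im[...,2]>150)&(im[...,1]>130)&(im[...,0]<110)).astype(np.uint8);m[:,:345]=0;m[:,400:]=0;m[:235]=0
rc=cv2.minAreaRect(np.argwhere(m)[:,::-1].astype(np.float32));P=cast(p,cv2.boxPoints(rc),.056);e=[P[1]-P[0],P[2]-P[1]]
print("yel",r(cast(p,[rc[0]],.056)[0]),[(r(np.linalg.norm(v)),round(np.degrees(np.arctan2(v[1],v[0])),1)) for v in e])
print("reels",r(cast(p,[[235.5,287],[279.5,281]],.044)[:,:2]),"lidtop",r(cast(p,c([[276,54],[503,66]]),.24)[:,:2]))
print(R.from_rotvec(sense()['orientation']).as_matrix().round(3))
```

```text
tube [0.5572, 0.2723] [0.5637, 0.2716]
tube [0.5545, 0.3777] [0.5608, 0.3767]
tube [0.4282, 0.2684] [0.4357, 0.2684]
rim [[0.4544, 0.1049], [0.4445, -0.118]] [[0.6318, 0.0931], [0.6133, -0.1341]] 0.2231
pin [[0.4371, -0.0469, 0.111]] tip [[0.4492, 0.0262, 0.111]]
blue [356.4615, 196.1923] C [0.6308, -0.2446, 0.04] [(0.0508, np.float64(-57.3)), (0.0594, np.float64(-149.5))]
orange [407.3461, 216.2692] C [0.5627, -0.4031, 0.04] [(0.0504, np.float64(-58.2)), (0.0584, np.float64(-149.9))]
mat [[0.5474, -0.2845], [0.4822, -0.401], [0.2924, -0.2973], [0.3609, -0.1768]] [0.4207, -0.2899, 0.004]
handle [[0.3604, -0.2374], [0.4644, -0.3072]] 0.1252 -33.88503723650399
yel [0.41, -0.2699, 0.056] [(0.1272, np.float64(-37.6)), (0.0301, np.float64(-126.9))]
reels [[0.354, 0.1384], [0.3697, 0.0042]] lidtop [[0.6513, 0.0907], [0.6344, -0.1335]]
[[-0.926  0.378 -0.001]
 [ 0.378  0.926 -0.001]
 [ 0.    -0.001 -1.   ]]
```

Request:
play_rows(deltas=[{"rz": 6.78},{"rz": 6.78},{"rz": 6.78},{"rz": 6.78},{"rz": 6.78},{"rz": 6.78},{"rz": 6.78},{"rz": 6.78},{"rz": 6.78},{"rz": 6.78},{"dx": -1.78,"dy": 3.31},{"dx": -1.78,"dy": 3.31},{"dx": -1.78,"dy": 3.31},{"dx": -1.78,"dy": 3.31},{"dx": -1.78,"dy": 3.31},{"dx": -1.78,"dy": 3.31},{"dx": -1.78,"dy": 3.31},{"dx": -1.78,"dy": 3.31},{"dx": -1.78,"dy": 3.31},{"dx": -1.78,"dy": 3.31}], grip=1)

```text
$.deltas[0]: bad value
```

Request:
play_rows(deltas=[{"dx": 0,"dy": 0,"dz": 0,"rx": 0,"ry": 0,"rz": 6.8}], grip=1)

```text
t: 0.18
tcp_pos: [0.2267, 0.5553, 0.2307]
orientation: [-0.784, -3.042, 0.001]
force: [0.4, 0.8, 0.0]
width: 0.0857
grip_force: 0.0
```

Request:
play_rows(deltas=[{"dx": 0,"dy": 0,"dz": 0,"rx": 0,"ry": 0,"rz": 6.8},{"dx": 0,"dy": 0,"dz": 0,"rx": 0,"ry": 0,"rz": 6.8},{"dx": 0,"dy": 0,"dz": 0,"rx": 0,"ry": 0,"rz": 6.8},{"dx": 0,"dy": 0,"dz": 0,"rx": 0,"ry": 0,"rz": 6.8},{"dx": 0,"dy": 0,"dz": 0,"rx": 0,"ry": 0,"rz": 6.8},{"dx": 0,"dy": 0,"dz": 0,"rx": 0,"ry": 0,"rz": 6.8},{"dx": 0,"dy": 0,"dz": 0,"rx": 0,"ry": 0,"rz": 6.8},{"dx": 0,"dy": 0,"dz": 0,"rx": 0,"ry": 0,"rz": 6.8},{"dx": 0,"dy": 0,"dz": 0,"rx": 0,"ry": 0,"rz": 6.6},{"dx": -1.8,"dy": 3.3,"dz": 0,"rx": 0,"ry": 0,"rz": 0},{"dx": -1.8,"dy": 3.3,"dz": 0,"rx": 0,"ry": 0,"rz": 0},{"dx": -1.8,"dy": 3.3,"dz": 0,"rx": 0,"ry": 0,"rz": 0},{"dx": -1.8,"dy": 3.3,"dz": 0,"rx": 0,"ry": 0,"rz": 0},{"dx": -1.8,"dy": 3.3,"dz": 0,"rx": 0,"ry": 0,"rz": 0},{"dx": -1.8,"dy": 3.3,"dz": 0,"rx": 0,"ry": 0,"rz": 0},{"dx": -1.8,"dy": 3.3,"dz": 0,"rx": 0,"ry": 0,"rz": 0},{"dx": -1.8,"dy": 3.3,"dz": 0,"rx": 0,"ry": 0,"rz": 0},{"dx": -1.8,"dy": 3.3,"dz": 0,"rx": 0,"ry": 0,"rz": 0},{"dx": -1.8,"dy": 3.3,"dz": 0,"rx": 0,"ry": 0,"rz": 0}], grip=1)

```text
t: 1.77
tcp_pos: [0.5582, 0.3741, 0.2309]
orientation: [-2.222, -2.221, 0.001]
force: [-0.4, -0.1, 1.2]
width: 0.0858
grip_force: 0.0
```

Run:
```python
from h import *
p=viewer.camera_params("wrist");print(sense()['tcp_pos'],sense()['qpos'].round(2),np.round(p['T'],3).tolist(),p['fx'])
cv2.imwrite("pics/w1.png",viewer.get_image("wrist"))
```

```text
[0.55816039 0.37408787 0.23086879] [0.4  0.33 0.36 1.59 0.   1.97] [[1.0, 0.001, 0.001, 0.559], [-0.002, 0.958, 0.288, 0.448], [-0.001, -0.288, 0.958, 0.373], [0.0, 0.0, 0.0, 1.0]] 347.82637137350116
```

View pics/w1.png

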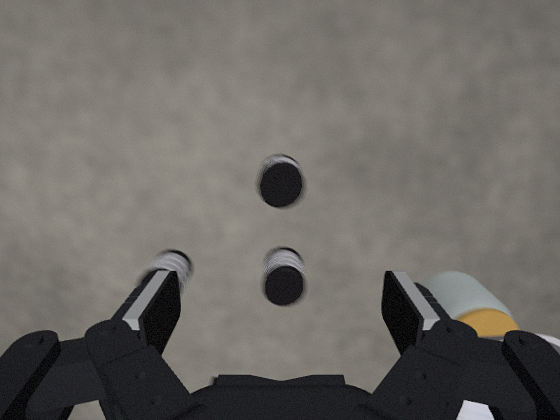

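The wrist view shows tube B's cap at (281,185) and tube A's at (284,286); the jar is at the right and a third tube is behind the left finger.

Run:
```python
from h import *
p=viewer.camera_params("wrist");im=cv2.imread("pics/w1.png")
for x0,x1,y0,y1 in((255,305,150,212),(260,308,245,310)):
    m=np.zeros(im.shape[:2],np.uint8);m[y0:y1,x0:x1]=im[y0:y1,x0:x1].max(2)<45
    m=cv2.morphologyEx(m,cv2.MORPH_OPEN,np.ones((9,9)))
    c,_=cv2.findContours(m,0,2);c=max(c,key=cv2.contourArea);(x,y,),r=cv2.minEnclosingCircle(c);print(x,y,r,cast(p,[[x,y]],.06)[0].round(4), cast(p,[[x-r,y],[x+r,y]],.06)[:,0])
```

```text
280.5 184.5 22.726736068725586 [0.5639 0.3758 0.06  ] [0.5431443  0.58464312]
284.0065002441406 285.6558532714844 20.28032684326172 [0.5668 0.2725 0.06  ] [0.54645975 0.58706841]
```

Request:
play_rows(deltas=[{"dx": 0.2,"dy": 0.6,"dz": 3,"rx": 0,"ry": 0,"rz": 0},{"dx": 0,"dy": 0,"dz": 3,"rx": 0,"ry": 0,"rz": 0},{"dx": 0,"dy": 0,"dz": 3,"rx": 0,"ry": 0,"rz": 0},{"dx": 0,"dy": 0,"dz": 3,"rx": 0,"ry": 0,"rz": 0},{"dx": 0,"dy": 0,"dz": 3,"rx": 0,"ry": 0,"rz": 0},{"dx": 0,"dy": 0,"dz": 3,"rx": 0,"ry": 0,"rz": 0},{"dx": 0,"dy": 0,"dz": 2.5,"rx": 0,"ry": 0,"rz": 0},{"dx": 0,"dy": 0,"dz": 0,"rx": 0,"ry": 0,"rz": 0}], grip=1)

```text
t: 2.48
tcp_pos: [0.5587, 0.3756, 0.0194]
orientation: [-2.219, -2.218, 0.014]
force: [-0.9, -1.4, -1.3]
width: 0.0857
grip_force: 0.0
```

Request:
play_rows(deltas=[{"dx": 0,"dy": 0,"dz": 0,"rx": 0,"ry": 0,"rz": 0},{"dx": 0,"dy": 0,"dz": 0,"rx": 0,"ry": 0,"rz": 0},{"dx": 0,"dy": 0,"dz": 0,"rx": 0,"ry": 0,"rz": 0},{"dx": 0,"dy": 0,"dz": 0,"rx": 0,"ry": 0,"rz": 0},{"dx": 0,"dy": 0,"dz": 0,"rx": 0,"ry": 0,"rz": 0},{"dx": 0,"dy": 0,"dz": 0,"rx": 0,"ry": 0,"rz": 0},{"dx": 0,"dy": 0,"dz": 0,"rx": 0,"ry": 0,"rz": 0},{"dx": 0,"dy": 0,"dz": 0,"rx": 0,"ry": 0,"rz": 0}], grip=0, squeeze=40)

```text
t: 3.15
tcp_pos: [0.5643, 0.3781, 0.0291]
orientation: [2.221, 2.22, 0.006]
force: [-1.2, -0.7, 6.3]
width: 0.0428
grip_force: 40.6
```

Request:
play_rows(deltas=[{"dx": 0,"dy": 0,"dz": -3.1,"rx": 0,"ry": 0,"rz": 0},{"dx": 0,"dy": 0,"dz": -3.1,"rx": 0,"ry": 0,"rz": 0},{"dx": 0,"dy": 0,"dz": -3.1,"rx": 0,"ry": 0,"rz": 0},{"dx": 0,"dy": 0,"dz": -3.1,"rx": 0,"ry": 0,"rz": 0},{"dx": -3.6,"dy": -0.2,"dz": 0,"rx": 0,"ry": 0,"rz": 0},{"dx": -3.6,"dy": -0.2,"dz": 0,"rx": 0,"ry": 0,"rz": 0},{"dx": -3.6,"dy": -0.2,"dz": 0,"rx": 0,"ry": 0,"rz": 0},{"dx": -3.6,"dy": -0.2,"dz": 0,"rx": 0,"ry": 0,"rz": 0},{"dx": -3.6,"dy": -0.2,"dz": 0,"rx": 0,"ry": 0,"rz": 0},{"dx": -3.6,"dy": -0.2,"dz": 0,"rx": 0,"ry": 0,"rz": 0},{"dx": -3.6,"dy": -0.2,"dz": 0,"rx": 0,"ry": 0,"rz": 0},{"dx": -3.6,"dy": -0.3,"dz": 0,"rx": 0,"ry": 0,"rz": 0},{"dx": -3.5,"dy": -0.3,"dz": 0,"rx": 0,"ry": 0,"rz": 0},{"dx": 0,"dy": 0,"dz": 0,"rx": 0,"ry": 0,"rz": 0},{"dx": 0,"dy": 0,"dz": 0,"rx": 0,"ry": 0,"rz": 0}])

```text
t: 4.4
tcp_pos: [0.5432, 0.0526, 0.1514]
orientation: [2.224, 2.216, 0.002]
force: [-1.1, 0.7, -1.2]
width: 0.043
grip_force: 41.5
```

Run:
```python
from h import *
print(sense()['tcp_pos'],sense()['width'])
w=viewer.get_image("wrist");t=viewer.get_image("top")
cv2.imwrite("pics/w2.png",np.hstack([cv2.resize(w,(480,360)),cv2.resize(t[150:310,145:305],(320,320))[:, :] if 0 else cv2.copyMakeBorder(cv2.resize(t[150:310,145:305],(320,320)),0,40,0,0,0)]))
```

```text
[0.54319618 0.0526238  0.15143214] 0.04298455897881218
```

View pics/w2.png

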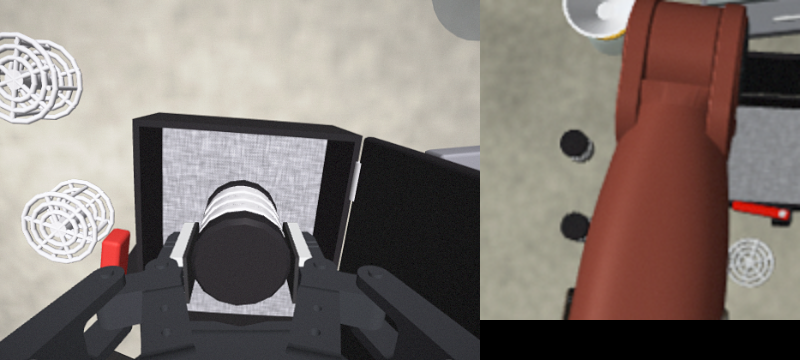

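The tube is held and centred over the left part of the case. The other two tubes have not moved, so I'll place this one.

Request:
play_rows(deltas=[{"dx": 0,"dy": 0,"dz": 3,"rx": 0,"ry": 0,"rz": 0},{"dx": 0,"dy": 0,"dz": 3,"rx": 0,"ry": 0,"rz": 0},{"dx": 0,"dy": 0,"dz": 3,"rx": 0,"ry": 0,"rz": 0},{"dx": 0,"dy": 0,"dz": 2,"rx": 0,"ry": 0,"rz": 0},{"dx": 0,"dy": 0,"dz": 0.6,"rx": 0,"ry": 0,"rz": 0},{"dx": 0,"dy": 0,"dz": 0,"rx": 0,"ry": 0,"rz": 0},{"dx": 0,"dy": 0,"dz": 0,"rx": 0,"ry": 0,"rz": 0},{"dx": 0,"dy": 0,"dz": 0,"rx": 0,"ry": 0,"rz": 0}])

```text
t: 5.17
tcp_pos: [0.5432, 0.0553, 0.0349]
orientation: [2.22, 2.222, 0.001]
force: [-0.7, -0.5, -1.3]
width: 0.0428
grip_force: 43.0
```

Request:
play_rows(deltas=[{"dx": 0,"dy": 0,"dz": 0,"rx": 0,"ry": 0,"rz": 0},{"dx": 0,"dy": 0,"dz": 0,"rx": 0,"ry": 0,"rz": 0},{"dx": 0,"dy": 0,"dz": 0,"rx": 0,"ry": 0,"rz": 0},{"dx": 0,"dy": 0,"dz": 0,"rx": 0,"ry": 0,"rz": 0},{"dx": 0,"dy": 0,"dz": -2,"rx": 0,"ry": 0,"rz": 0},{"dx": 0,"dy": 0,"dz": -3,"rx": 0,"ry": 0,"rz": 0},{"dx": 0,"dy": 0,"dz": -3,"rx": 0,"ry": 0,"rz": 0},{"dx": 0,"dy": 0,"dz": -3,"rx": 0,"ry": 0,"rz": 0},{"dx": 0,"dy": 0,"dz": -3,"rx": 0,"ry": 0,"rz": 0},{"dx": 0,"dy": 0,"dz": -3,"rx": 0,"ry": 0,"rz": 0},{"dx": 3.5,"dy": 0.4,"dz": 0,"rx": 0,"ry": 0,"rz": 0},{"dx": 3.5,"dy": 0.4,"dz": 0,"rx": 0,"ry": 0,"rz": 0},{"dx": 3.5,"dy": 0.4,"dz": 0,"rx": 0,"ry": 0,"rz": 0},{"dx": 3.5,"dy": 0.4,"dz": 0,"rx": 0,"ry": 0,"rz": 0},{"dx": 3.5,"dy": 0.4,"dz": 0,"rx": 0,"ry": 0,"rz": 0},{"dx": 3.5,"dy": 0.3,"dz": 0,"rx": 0,"ry": 0,"rz": 0},{"dx": 0,"dy": 0,"dz": 0,"rx": 0,"ry": 0,"rz": 0},{"dx": 0,"dy": 0,"dz": 0,"rx": 0,"ry": 0,"rz": 0}], grip=0.85)

```text
t: 6.67
tcp_pos: [0.5654, 0.2659, 0.2039]
orientation: [-2.219, -2.224, 0.001]
force: [-0.3, -0.8, -0.2]
width: 0.0725
grip_force: 0.0
```

```bash
cat > tube.py <<'E'
from h import *
import sys
def caps(name,save=None):
    p=viewer.camera_params(name);tp=sense()['tcp_pos'];im=viewer.get_image(name)
    if save: cv2.imwrite(save,im)
    m=(im.max(2)<45).astype(np.uint8);k=9 if name=="wrist" else 5
    m=cv2.morphologyEx(m,cv2.MORPH_OPEN,cv2.getStructuringElement(cv2.MORPH_ELLIPSE,(k,k)))
    print(name,"tcp",tp.round(4))
    for c in cv2.findContours(m,0,2)[0]:
        (x,y),r=cv2.minEnclosingCircle(c);a=cv2.contourArea(c)
        P=cast(p,[[x,y],[x+r,y]],.06);rr=np.linalg.norm(P[1]-P[0])
        if .016<rr<.027 and a>.7*np.pi*r*r: print("cap",(round(x),round(y)),P[0][:2].round(4),"r",rr.round(4))
caps("wrist",f"pics/{sys.argv[1]}.png");caps("top")
E
python3 tube.py w3
```

```text
wrist tcp [0.5654 0.2659 0.2039]
cap (125, 190) [0.4327 0.2727] r 0.0228
cap (273, 187) [0.5588 0.2759] r 0.0213
top tcp [0.5656 0.2647 0.2041]
cap (192, 263) [0.4289 0.2683] r 0.0195
cap (261, 224) [0.5431 0.0572] r 0.0196
cap (192, 221) [0.5585 0.2721] r 0.0203
```

Request:
play_rows(deltas=[{"dx": 0.8,"dy": -0.3,"dz": 3,"rx": 0,"ry": 0,"rz": 0},{"dx": 0,"dy": 0,"dz": 3,"rx": 0,"ry": 0,"rz": 0},{"dx": 0,"dy": 0,"dz": 3,"rx": 0,"ry": 0,"rz": 0},{"dx": 0,"dy": 0,"dz": 3,"rx": 0,"ry": 0,"rz": 0},{"dx": 0,"dy": 0,"dz": 3,"rx": 0,"ry": 0,"rz": 0},{"dx": 0,"dy": 0,"dz": 2.8,"rx": 0,"ry": 0,"rz": 0},{"dx": 0,"dy": 0,"dz": 0,"rx": 0,"ry": 0,"rz": 0},{"dx": 0,"dy": 0,"dz": 0,"rx": 0,"ry": 0,"rz": 0}])

```text
t: 7.43
tcp_pos: [0.5618, 0.2709, 0.0256]
orientation: [-2.223, -2.218, 0.004]
force: [0.3, -0.0, 1.0]
width: 0.0722
grip_force: 0.0
```

Request:
play_rows(deltas=[{"dx": 0,"dy": 0,"dz": 0,"rx": 0,"ry": 0,"rz": 0},{"dx": 0,"dy": 0,"dz": 0,"rx": 0,"ry": 0,"rz": 0},{"dx": 0,"dy": 0,"dz": 0,"rx": 0,"ry": 0,"rz": 0},{"dx": 0,"dy": 0,"dz": 0,"rx": 0,"ry": 0,"rz": 0},{"dx": 0,"dy": 0,"dz": 0,"rx": 0,"ry": 0,"rz": 0},{"dx": 0,"dy": 0,"dz": 0,"rx": 0,"ry": 0,"rz": 0},{"dx": 0,"dy": 0,"dz": -3.1,"rx": 0,"ry": 0,"rz": 0},{"dx": 0,"dy": 0,"dz": -3.1,"rx": 0,"ry": 0,"rz": 0},{"dx": 0,"dy": 0,"dz": -3.1,"rx": 0,"ry": 0,"rz": 0},{"dx": 0,"dy": 0,"dz": -3.1,"rx": 0,"ry": 0,"rz": 0},{"dx": -3.6,"dy": -0.3,"dz": 0,"rx": 0,"ry": 0,"rz": 0},{"dx": -3.6,"dy": -0.3,"dz": 0,"rx": 0,"ry": 0,"rz": 0},{"dx": -3.6,"dy": -0.3,"dz": 0,"rx": 0,"ry": 0,"rz": 0},{"dx": -3.6,"dy": -0.3,"dz": 0,"rx": 0,"ry": 0,"rz": 0},{"dx": -3.6,"dy": -0.3,"dz": 0,"rx": 0,"ry": 0,"rz": 0},{"dx": -3.6,"dy": -0.3,"dz": 0,"rx": 0,"ry": 0,"rz": 0},{"dx": -3.6,"dy": -0.3,"dz": 0,"rx": 0,"ry": 0,"rz": 0},{"dx": -3.6,"dy": 0,"dz": 0,"rx": 0,"ry": 0,"rz": 0},{"dx": 0,"dy": 0,"dz": 0,"rx": 0,"ry": 0,"rz": 0},{"dx": 0,"dy": 0,"dz": 0,"rx": 0,"ry": 0,"rz": 0}], grip=0, squeeze=40)

```text
t: 9.1
tcp_pos: [0.5422, -0.0176, 0.1518]
orientation: [2.224, 2.216, 0.002]
force: [0.1, 0.8, -0.9]
width: 0.0429
grip_force: 41.6
```

Request:
play_rows(deltas=[{"dx": 0,"dy": 0,"dz": 3,"rx": 0,"ry": 0,"rz": 0},{"dx": 0,"dy": 0,"dz": 3,"rx": 0,"ry": 0,"rz": 0},{"dx": 0,"dy": 0,"dz": 3,"rx": 0,"ry": 0,"rz": 0},{"dx": 0,"dy": 0,"dz": 2,"rx": 0,"ry": 0,"rz": 0},{"dx": 0,"dy": 0,"dz": 0.7,"rx": 0,"ry": 0,"rz": 0},{"dx": 0,"dy": 0,"dz": 0,"rx": 0,"ry": 0,"rz": 0},{"dx": 0,"dy": 0,"dz": 0,"rx": 0,"ry": 0,"rz": 0},{"dx": 0,"dy": 0,"dz": 0,"rx": 0,"ry": 0,"rz": 0}])

```text
t: 9.77
tcp_pos: [0.5424, -0.015, 0.0344]
orientation: [2.22, 2.221, 0.001]
force: [-0.3, 0.2, -1.9]
width: 0.0432
grip_force: 43.0
```

Request:
play_rows(deltas=[{"dx": 0,"dy": 0,"dz": 0,"rx": 0,"ry": 0,"rz": 0},{"dx": 0,"dy": 0,"dz": 0,"rx": 0,"ry": 0,"rz": 0},{"dx": 0,"dy": 0,"dz": 0,"rx": 0,"ry": 0,"rz": 0},{"dx": 0,"dy": 0,"dz": -2,"rx": 0,"ry": 0,"rz": 0},{"dx": 0,"dy": 0,"dz": -3,"rx": 0,"ry": 0,"rz": 0},{"dx": 0,"dy": 0,"dz": -3,"rx": 0,"ry": 0,"rz": 0},{"dx": 0,"dy": 0,"dz": -3,"rx": 0,"ry": 0,"rz": 0},{"dx": 0,"dy": 0,"dz": -3,"rx": 0,"ry": 0,"rz": 0},{"dx": 0,"dy": 0,"dz": -3,"rx": 0,"ry": 0,"rz": 0},{"dx": 3.5,"dy": -1.3,"dz": 0,"rx": 0,"ry": 0,"rz": 0},{"dx": 3.5,"dy": -1.3,"dz": 0,"rx": 0,"ry": 0,"rz": 0},{"dx": 3.5,"dy": -1.3,"dz": 0,"rx": 0,"ry": 0,"rz": 0},{"dx": 3.5,"dy": -1.4,"dz": 0,"rx": 0,"ry": 0,"rz": 0},{"dx": 3.5,"dy": -1.4,"dz": 0,"rx": 0,"ry": 0,"rz": 0},{"dx": 3.5,"dy": -1.4,"dz": 0,"rx": 0,"ry": 0,"rz": 0},{"dx": 3.5,"dy": -1.4,"dz": 0,"rx": 0,"ry": 0,"rz": 0},{"dx": 3.5,"dy": -1.4,"dz": 0,"rx": 0,"ry": 0,"rz": 0},{"dx": 0,"dy": 0,"dz": 0,"rx": 0,"ry": 0,"rz": 0},{"dx": 0,"dy": 0,"dz": 0,"rx": 0,"ry": 0,"rz": 0}], grip=0.85)

```text
t: 11.35
tcp_pos: [0.432, 0.266, 0.2035]
orientation: [2.218, 2.225, 0.001]
force: [0.3, -0.3, 0.2]
width: 0.0731
grip_force: 0.0
```

```bash
python3 tube.py w4
```

```text
wrist tcp [0.432  0.266  0.2035]
cap (278, 191) [0.4298 0.2722] r 0.0213
top tcp [0.4326 0.2648 0.2035]
cap (192, 263) [0.4279 0.2678] r 0.0209
cap (284, 224) [ 0.5427 -0.0145] r 0.0193
cap (261, 224) [0.5428 0.0566] r 0.0199
```

Request:
play_rows(deltas=[{"dx": 0.4,"dy": -0.2,"dz": 3,"rx": 0,"ry": 0,"rz": 0},{"dx": 0,"dy": 0,"dz": 3,"rx": 0,"ry": 0,"rz": 0},{"dx": 0,"dy": 0,"dz": 3,"rx": 0,"ry": 0,"rz": 0},{"dx": 0,"dy": 0,"dz": 3,"rx": 0,"ry": 0,"rz": 0},{"dx": 0,"dy": 0,"dz": 3,"rx": 0,"ry": 0,"rz": 0},{"dx": 0,"dy": 0,"dz": 2.8,"rx": 0,"ry": 0,"rz": 0},{"dx": 0,"dy": 0,"dz": 0,"rx": 0,"ry": 0,"rz": 0},{"dx": 0,"dy": 0,"dz": 0,"rx": 0,"ry": 0,"rz": 0}])

```text
t: 12.12
tcp_pos: [0.4302, 0.267, 0.0246]
orientation: [-2.223, -2.218, 0.004]
force: [0.0, -0.1, 1.0]
width: 0.0722
grip_force: 0.0
```

Request:
play_rows(deltas=[{"dx": 0,"dy": 0,"dz": 0,"rx": 0,"ry": 0,"rz": 0},{"dx": 0,"dy": 0,"dz": 0,"rx": 0,"ry": 0,"rz": 0},{"dx": 0,"dy": 0,"dz": 0,"rx": 0,"ry": 0,"rz": 0},{"dx": 0,"dy": 0,"dz": 0,"rx": 0,"ry": 0,"rz": 0},{"dx": 0,"dy": 0,"dz": 0,"rx": 0,"ry": 0,"rz": 0},{"dx": 0,"dy": 0,"dz": -3.4,"rx": 0,"ry": 0,"rz": 0},{"dx": 0,"dy": 0,"dz": -3.4,"rx": 0,"ry": 0,"rz": 0},{"dx": 0,"dy": 0,"dz": -3.4,"rx": 0,"ry": 0,"rz": 0},{"dx": 0,"dy": 0,"dz": -3.4,"rx": 0,"ry": 0,"rz": 0},{"dx": -3.5,"dy": 1.1,"dz": 0,"rx": 0,"ry": 0,"rz": 0},{"dx": -3.5,"dy": 1.1,"dz": 0,"rx": 0,"ry": 0,"rz": 0},{"dx": -3.5,"dy": 1.1,"dz": 0,"rx": 0,"ry": 0,"rz": 0},{"dx": -3.5,"dy": 1.1,"dz": 0,"rx": 0,"ry": 0,"rz": 0},{"dx": -3.5,"dy": 1.1,"dz": 0,"rx": 0,"ry": 0,"rz": 0},{"dx": -3.5,"dy": 1.1,"dz": 0,"rx": 0,"ry": 0,"rz": 0},{"dx": -3.6,"dy": 1.0,"dz": 0,"rx": 0,"ry": 0,"rz": 0},{"dx": -3.6,"dy": 1.0,"dz": 0,"rx": 0,"ry": 0,"rz": 0},{"dx": -3.6,"dy": 1.0,"dz": 0,"rx": 0,"ry": 0,"rz": 0},{"dx": -3.6,"dy": 1.0,"dz": 0,"rx": 0,"ry": 0,"rz": 0},{"dx": 0,"dy": 0,"dz": 0,"rx": 0,"ry": 0,"rz": 0}], grip=0, squeeze=40)

```text
t: 13.78
tcp_pos: [0.5383, -0.0917, 0.1625]
orientation: [2.224, 2.213, -0.0]
force: [0.6, -0.9, -1.3]
width: 0.0431
grip_force: 41.6
```

Request:
play_rows(deltas=[{"dx": 0,"dy": 0,"dz": 3,"rx": 0,"ry": 0,"rz": 0},{"dx": 0,"dy": 0,"dz": 3,"rx": 0,"ry": 0,"rz": 0},{"dx": 0,"dy": 0,"dz": 3,"rx": 0,"ry": 0,"rz": 0},{"dx": 0,"dy": 0,"dz": 3,"rx": 0,"ry": 0,"rz": 0},{"dx": 0,"dy": 0,"dz": 0.8,"rx": 0,"ry": 0,"rz": 0},{"dx": 0,"dy": 0,"dz": 0,"rx": 0,"ry": 0,"rz": 0},{"dx": 0,"dy": 0,"dz": 0,"rx": 0,"ry": 0,"rz": 0},{"dx": 0,"dy": 0,"dz": 0,"rx": 0,"ry": 0,"rz": 0}])

```text
t: 14.45
tcp_pos: [0.5375, -0.0859, 0.0348]
orientation: [2.221, 2.22, 0.001]
force: [-0.5, 0.3, -1.1]
width: 0.0429
grip_force: 42.9
```

Request:
play_rows(deltas=[{"dx": 0,"dy": 0,"dz": 0,"rx": 0,"ry": 0,"rz": 0},{"dx": 0,"dy": 0,"dz": 0,"rx": 0,"ry": 0,"rz": 0},{"dx": 0,"dy": 0,"dz": 0,"rx": 0,"ry": 0,"rz": 0},{"dx": 0,"dy": 0,"dz": -2,"rx": 0,"ry": 0,"rz": 0},{"dx": 0,"dy": 0,"dz": -3,"rx": 0,"ry": 0,"rz": 0},{"dx": 0,"dy": 0,"dz": -3,"rx": 0,"ry": 0,"rz": 0},{"dx": 0,"dy": 0,"dz": -3,"rx": 0,"ry": 0,"rz": 0},{"dx": 0,"dy": 0,"dz": -3,"rx": 0,"ry": 0,"rz": 0},{"dx": 0,"dy": 0,"dz": -3,"rx": 0,"ry": 0,"rz": 0},{"dx": 0,"dy": 0,"dz": -3,"rx": 0,"ry": 0,"rz": 0},{"dx": 0,"dy": 0,"dz": -3,"rx": 0,"ry": 0,"rz": 0},{"dx": 0,"dy": 0,"dz": -3,"rx": 0,"ry": 0,"rz": 0},{"dx": 0,"dy": 0,"dz": -3,"rx": 0,"ry": 0,"rz": 0},{"dx": 0,"dy": 0,"dz": 0,"rx": 0,"ry": 0,"rz": 0},{"dx": 0,"dy": 0,"dz": 0,"rx": 0,"ry": 0,"rz": 0}], grip=0.8)

```text
t: 15.7
tcp_pos: [0.5375, -0.086, 0.3254]
orientation: [2.219, 2.219, 0.002]
force: [-0.4, -1.0, 0.1]
width: 0.0684
grip_force: 0.0
```

```bash
python3 tube.py w5; python3 -c "
from h import *
a=viewer.get_image('scene');cv2.imwrite('pics/s5.png',np.hstack([a[130:330,180:460],cv2.resize(cv2.imread('pics/w5.png'),(266,200))]))"
```

```text
wrist tcp [ 0.5375 -0.086   0.3254]
top tcp [ 0.537  -0.0858  0.3236]
```

View pics/s5.png

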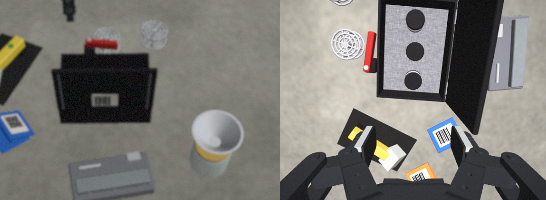

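All three tubes stand in the case. Next I'll go over behind the lid.

Request:
play_rows(deltas=[{"dx": 1.3,"dy": 3.3,"dz": 0,"rx": 0,"ry": 0,"rz": 0},{"dx": 1.3,"dy": 3.3,"dz": 0,"rx": 0,"ry": 0,"rz": 0},{"dx": 1.3,"dy": 3.3,"dz": 0,"rx": 0,"ry": 0,"rz": 0},{"dx": 1.3,"dy": 3.3,"dz": 0,"rx": 0,"ry": 0,"rz": 0},{"dx": 1.3,"dy": 3.1,"dz": 0,"rx": 0,"ry": 0,"rz": 0},{"dx": 0,"dy": 0,"dz": 0,"rx": 0,"ry": 0,"rz": 0},{"dx": 0,"dy": 0,"dz": 0,"rx": 0,"ry": 0,"rz": 0}], grip=0)

```text
t: 16.43
tcp_pos: [0.6997, -0.0203, 0.3183]
orientation: [-2.216, -2.219, 0.006]
force: [-0.5, -0.0, -0.8]
width: 0.0001
grip_force: 0.0
```

Request:
play_rows(deltas=[{"dx": 0,"dy": 0,"dz": 2.8,"rx": 0,"ry": 0,"rz": 0},{"dx": 0,"dy": 0,"dz": 2.8,"rx": 0,"ry": 0,"rz": 0},{"dx": 0,"dy": 0,"dz": 2.8,"rx": 0,"ry": 0,"rz": 0},{"dx": 0,"dy": 0,"dz": 2.8,"rx": 0,"ry": 0,"rz": 0},{"dx": 0,"dy": -1.4,"dz": 0.2,"rx": 0,"ry": 0,"rz": 0},{"dx": 0,"dy": -1.4,"dz": 0.2,"rx": 0,"ry": 0,"rz": 0},{"dx": 0,"dy": -1.5,"dz": -0.2,"rx": 0,"ry": 0,"rz": 0},{"dx": 0,"dy": -1.5,"dz": -0.2,"rx": 0,"ry": 0,"rz": 0},{"dx": 0,"dy": -1.5,"dz": -0.2,"rx": 0,"ry": 0,"rz": 0},{"dx": 0,"dy": -1.7,"dz": 0.3,"rx": 0,"ry": 0,"rz": 0},{"dx": 0,"dy": -1.7,"dz": 0.3,"rx": 0,"ry": 0,"rz": 0},{"dx": 0,"dy": -1.6,"dz": 0.3,"rx": 0,"ry": 0,"rz": 0},{"dx": 0,"dy": 0,"dz": 0,"rx": 0,"ry": 0,"rz": 0}])

```text
t: 17.52
tcp_pos: [0.5727, -0.0208, 0.2044]
orientation: [-2.222, -2.22, 0.001]
force: [-0.2, -0.5, -1.2]
width: -0.0003
grip_force: 0.0
```

Request:
play_rows(deltas=[{"dx": 0,"dy": -2.0,"dz": 1.5,"rx": 0,"ry": 0,"rz": 0},{"dx": 0,"dy": -2.0,"dz": 1.5,"rx": 0,"ry": 0,"rz": 0},{"dx": 0,"dy": -1.4,"dz": 2.0,"rx": 0,"ry": 0,"rz": 0},{"dx": 0,"dy": -1.4,"dz": 2.0,"rx": 0,"ry": 0,"rz": 0},{"dx": 0,"dy": -0.5,"dz": 1.8,"rx": 0,"ry": 0,"rz": 0},{"dx": 0,"dy": -0.5,"dz": 1.8,"rx": 0,"ry": 0,"rz": 0},{"dx": 0,"dy": -0.2,"dz": 0.8,"rx": 0,"ry": 0,"rz": 0},{"dx": 0,"dy": 0,"dz": 0.5,"rx": 0,"ry": 0,"rz": 0},{"dx": 0,"dy": 0,"dz": 0,"rx": 0,"ry": 0,"rz": 0},{"dx": 0,"dy": 0,"dz": 0,"rx": 0,"ry": 0,"rz": 0}])

```text
t: 18.35
tcp_pos: [0.4966, -0.0212, 0.0862]
orientation: [2.221, 2.22, 0.001]
force: [0.0, 0.3, 0.4]
width: -0.0003
grip_force: 0.0
```

```bash
python3 -c "
from h import *
a=viewer.get_image('scene');b=viewer.get_image('wrist');cv2.imwrite('pics/s6.png',np.hstack([a[130:330,180:460],cv2.resize(b,(266,200))]))"
```

```text
(no output)
```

View pics/s6.png

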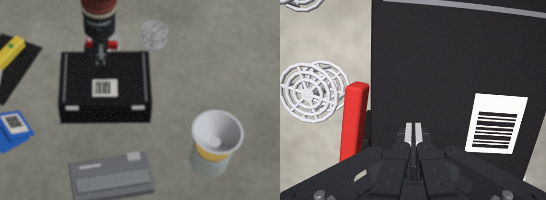

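The lid is shut flat. I'll press it briefly, then bring the closed fingers to the near side of the turnbutton.

Request:
play_rows(deltas=[{"dx": 0,"dy": 0,"dz": 0.4,"rx": 0,"ry": 0,"rz": 0},{"dx": 0,"dy": 0,"dz": 0,"rx": 0,"ry": 0,"rz": 0},{"dx": 0,"dy": 0,"dz": -3,"rx": 0,"ry": 0,"rz": 0},{"dx": 0,"dy": 0,"dz": -3.5,"rx": 0,"ry": 0,"rz": 0},{"dx": 0.8,"dy": -3,"dz": 0,"rx": 0,"ry": 0,"rz": 0},{"dx": 0.8,"dy": -3,"dz": 0,"rx": 0,"ry": 0,"rz": 0},{"dx": 0.9,"dy": -3.2,"dz": 0,"rx": 0,"ry": 0,"rz": 0},{"dx": 0,"dy": 0,"dz": 0,"rx": 0,"ry": 0,"rz": 0},{"dx": 0,"dy": 0,"dz": 0,"rx": 0,"ry": 0,"rz": 0}])

```text
t: 19.2
tcp_pos: [0.4039, 0.0043, 0.147]
orientation: [2.22, 2.22, 0.002]
force: [0.6, -1.5, 0.2]
width: -0.0001
grip_force: 0.0
```

```bash
python3 -c "
from h import *
p=viewer.camera_params('wrist');print(sense()['tcp_pos'],sense()['qpos'].round(2));w=viewer.get_image('wrist');cv2.imwrite('pics/w7.png',w)
b,g,r=[w[...,i].astype(int) for i in range(3)];m=((r>110)&(g<70)&(b<70)).astype(np.uint8)
pts=np.argwhere(m)[:,::-1].astype(np.float32);rc=cv2.minAreaRect(pts);print(rc,cast(p,cv2.boxPoints(rc),.111)[:,:2].round(4))"
```

```text
[0.40388317 0.00426464 0.14698746] [-0.32 -0.53 -0.61  1.49  0.    1.25]
((355.4666442871094, 256.9486999511719), (31.691328048706055, 122.07350158691406), 11.990835189819336) [[ 0.4316 -0.038 ]
 [ 0.4422  0.0343]
 [ 0.459   0.0307]
 [ 0.4503 -0.0427]]
```

View pics/w7.png

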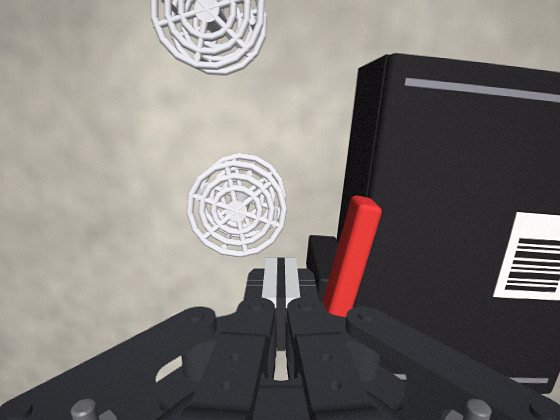

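The picture shows the shut lid and its label. The bar runs from its pin, near (340,310), to its end at (367,205), with the fingers clear on its near side. Now I'll sweep it across.

Request:
play_rows(deltas=[{"dx": 0,"dy": 0,"dz": 2.4,"rx": 0,"ry": 0,"rz": 0},{"dx": 0,"dy": 0,"dz": 2.4,"rx": 0,"ry": 0,"rz": 0},{"dx": 0,"dy": 0,"dz": 0,"rx": 0,"ry": 0,"rz": 0},{"dx": 0,"dy": 1.0,"dz": 0,"rx": 0,"ry": 0,"rz": 0},{"dx": 0,"dy": 1.0,"dz": 0,"rx": 0,"ry": 0,"rz": 0},{"dx": 0.1,"dy": 1.3,"dz": 0,"rx": 0,"ry": 0,"rz": 0},{"dx": 0.1,"dy": 1.4,"dz": 0,"rx": 0,"ry": 0,"rz": 0},{"dx": -0.6,"dy": 1.2,"dz": 0,"rx": 0,"ry": 0,"rz": 0},{"dx": -0.7,"dy": 1.3,"dz": 0,"rx": 0,"ry": 0,"rz": 0},{"dx": -0.9,"dy": 0.7,"dz": 0,"rx": 0,"ry": 0,"rz": 0},{"dx": -0.9,"dy": 0.6,"dz": 0,"rx": 0,"ry": 0,"rz": 0},{"dx": -0.7,"dy": 0.3,"dz": 0,"rx": 0,"ry": 0,"rz": 0},{"dx": -0.6,"dy": 0,"dz": 0,"rx": 0,"ry": 0,"rz": 0},{"dx": 0,"dy": 0,"dz": 0,"rx": 0,"ry": 0,"rz": 0},{"dx": 0,"dy": 0,"dz": 0,"rx": 0,"ry": 0,"rz": 0}])

```text
t: 20.5
tcp_pos: [0.4921, -0.033, 0.0985]
orientation: [-2.213, -2.219, -0.015]
force: [2.8, 30.4, 4.8]
width: -0.0
grip_force: 15.7
```

Request:
play_rows(deltas=[{"dx": 1.5,"dy": 0,"dz": 0,"rx": 0,"ry": 0,"rz": 0},{"dx": 0.5,"dy": 0,"dz": -3,"rx": 0,"ry": 0,"rz": 0},{"dx": 0,"dy": 0,"dz": -3,"rx": 0,"ry": 0,"rz": 0},{"dx": 0,"dy": 0,"dz": -3,"rx": 0,"ry": 0,"rz": 0},{"dx": 0,"dy": 0,"dz": -3,"rx": 0,"ry": 0,"rz": 0},{"dx": -3.4,"dy": -0.8,"dz": 0,"rx": 0,"ry": 0,"rz": 0},{"dx": -3.4,"dy": -0.8,"dz": 0,"rx": 0,"ry": 0,"rz": 0},{"dx": -3.4,"dy": -0.8,"dz": 0,"rx": 0,"ry": 0,"rz": 0},{"dx": -3.4,"dy": -0.8,"dz": 0,"rx": 0,"ry": 0,"rz": 0},{"dx": -3.4,"dy": -0.8,"dz": 0,"rx": 0,"ry": 0,"rz": 0},{"dx": -3.4,"dy": -0.8,"dz": 0,"rx": 0,"ry": 0,"rz": 0},{"dx": -3.4,"dy": -0.8,"dz": 0,"rx": 0,"ry": 0,"rz": 0},{"dx": -3.4,"dy": -0.8,"dz": 0,"rx": 0,"ry": 0,"rz": 0},{"dx": 0,"dy": 0,"dz": 0,"rx": 0,"ry": 0,"rz": 0},{"dx": 0,"dy": 0,"dz": 0,"rx": 0,"ry": 0,"rz": 0}], grip=1)

```text
t: 21.75
tcp_pos: [0.4269, -0.2919, 0.2184]
orientation: [-2.226, -2.217, 0.0]
force: [-0.9, -0.0, -0.3]
width: 0.0858
grip_force: 0.0
```

Request:
play_rows(deltas=[{"dx": 0,"dy": 0,"dz": 0,"rx": 0,"ry": 0,"rz": -6.6},{"dx": 0,"dy": 0,"dz": 0,"rx": 0,"ry": 0,"rz": -6.6},{"dx": 0,"dy": 0,"dz": 0,"rx": 0,"ry": 0,"rz": -6.6},{"dx": 0,"dy": 0,"dz": 0,"rx": 0,"ry": 0,"rz": -6.6},{"dx": 0,"dy": 0,"dz": 0,"rx": 0,"ry": 0,"rz": -6.6},{"dx": 0,"dy": 0,"dz": 0,"rx": 0,"ry": 0,"rz": -6.6},{"dx": 0,"dy": 0,"dz": 0,"rx": 0,"ry": 0,"rz": -6.7},{"dx": 0,"dy": 0,"dz": 0,"rx": 0,"ry": 0,"rz": -6.7},{"dx": 0,"dy": 0,"dz": 0,"rx": 0,"ry": 0,"rz": 0},{"dx": 0,"dy": 0,"dz": 0,"rx": 0,"ry": 0,"rz": 0}])

```text
t: 22.58
tcp_pos: [0.4281, -0.2893, 0.2186]
orientation: [1.001, 2.977, 0.0]
force: [-0.8, 0.5, -0.7]
width: 0.0854
grip_force: 0.0
```

Run:
```python
from h import *
S=sense();p=viewer.camera_params('wrist');print(S['tcp_pos'],S['qpos'].round(2),R.from_rotvec(S['orientation']).as_matrix().round(3).tolist())
w=viewer.get_image('wrist');cv2.imwrite('pics/w8.png',w)
b,g,r=[w[...,i].astype(int) for i in range(3)];m=((r>140)&(g>110)&(b<100)).astype(np.uint8)
m=cv2.morphologyEx(m,cv2.MORPH_OPEN,np.ones((3,3)))
n,l,st,ce=cv2.connectedComponentsWithStats(m);print(st[1:].tolist())
rc=cv2.minAreaRect(np.argwhere(l==1+np.argmax(st[1:,4]))[:,::-1].astype(np.float32));print(rc,cast(p,cv2.boxPoints(rc),.056)[:,:2].round(4).tolist())
t=viewer.get_image('top');cv2.imwrite('pics/v8.png',np.hstack([w,cv2.resize(t[160:300,230:310],(240,420))]))
```

```text
[ 0.4281445  -0.28928544  0.21863768] [-0.85 -0.15 -0.18  1.54  0.   -0.2 ] [[-0.797, 0.604, 0.0], [0.604, 0.797, -0.0], [-0.0, 0.0, -1.0]]
[[267, 90, 31, 143, 2228], [291, 125, 3, 3, 9], [284, 148, 4, 3, 12], [290, 192, 5, 3, 15], [226, 301, 91, 80, 2324]]
((271.25, 344.75), (74.94596862792969, 71.46746063232422), 18.43494987487793) [[0.5446, -0.4527], [0.4948, -0.3811], [0.5599, -0.3408], [0.6164, -0.4111]]
```

View pics/v8.png

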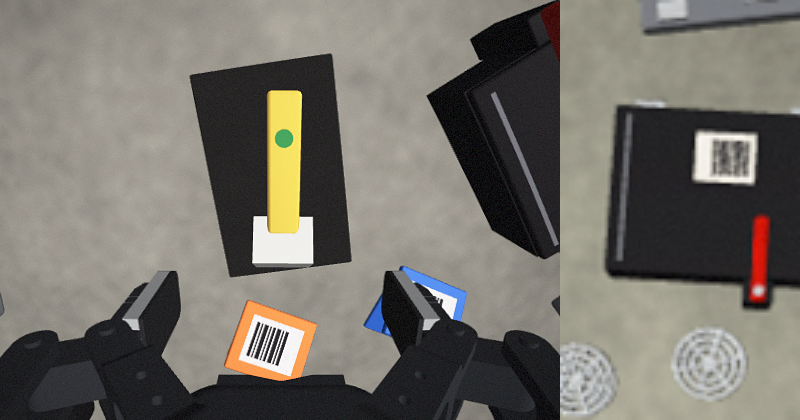

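The latch bar now lies across the lid. The wrist view shows the handle running straight from its tail at (285,91) to the head at (284,233). The mat corners are at (190,75), (333,54), (351,262) and (231,277), and the orange label is at (268,341).

Run:
```python
from h import *
p=viewer.camera_params('wrist')
H=cast(p,[[285.5,91],[283.5,233]],.056);d=H[1]-H[0];L=np.linalg.norm(d[:2]);u=d/L
print("tail",H[0],L,np.degrees(np.arctan2(u[1],u[0])),"origin",H[0]+.085*u)
M=cast(p,[[190,75],[333,54],[351,262],[231,277]],.004);print("mat",M[:,:2].round(4).tolist(),M.mean(0),[np.degrees(np.arctan2(*(a-b)[[1,0]])) for a,b in((M[3],M[0]),(M[2],M[1]))])
O=cast(p,[[255,313],[305,327],[291,376],[236,362]],.04);print("orange",O.mean(0))
```

```text
tail [ 0.36181337 -0.2333382   0.056     ] 0.12557191772372625 -37.887340701218676 origin [ 0.42889705 -0.28553762  0.056     ]
mat [[0.2923, -0.2957], [0.3607, -0.1749], [0.5499, -0.2823], [0.4828, -0.4014]] [ 0.42141234 -0.28858142  0.004     ] [np.float64(-29.005839756696265), np.float64(-29.57970695463922)]
orange [ 0.56255717 -0.40340466  0.04      ]
```

Request:
play_rows(deltas=[{"dx": 0.2,"dy": 0.3,"dz": 3,"rx": 0,"ry": 0,"rz": 0.7},{"dx": 0,"dy": 0,"dz": 3,"rx": 0,"ry": 0,"rz": 0},{"dx": 0,"dy": 0,"dz": 3,"rx": 0,"ry": 0,"rz": 0},{"dx": 0,"dy": 0,"dz": 3,"rx": 0,"ry": 0,"rz": 0},{"dx": 0,"dy": 0,"dz": 3,"rx": 0,"ry": 0,"rz": 0},{"dx": 0,"dy": 0,"dz": 3,"rx": 0,"ry": 0,"rz": 0},{"dx": 0,"dy": 0,"dz": 1.5,"rx": 0,"ry": 0,"rz": 0},{"dx": 0,"dy": 0,"dz": 0.7,"rx": 0,"ry": 0,"rz": 0},{"dx": 0,"dy": 0,"dz": 0,"rx": 0,"ry": 0,"rz": 0},{"dx": 0,"dy": 0,"dz": 0,"rx": 0,"ry": 0,"rz": 0}])

```text
t: 23.52
tcp_pos: [0.4285, -0.2866, 0.0172]
orientation: [1.017, 2.972, -0.0]
force: [0.4, 1.1, -0.3]
width: 0.085
grip_force: 0.0
```

Request:
play_rows(deltas=[{"dx": 0,"dy": 0,"dz": 0,"rx": 0,"ry": 0,"rz": 0},{"dx": 0,"dy": 0,"dz": 0,"rx": 0,"ry": 0,"rz": 0},{"dx": 0,"dy": 0,"dz": 0,"rx": 0,"ry": 0,"rz": 0},{"dx": 0,"dy": 0,"dz": 0,"rx": 0,"ry": 0,"rz": 0},{"dx": 0,"dy": 0,"dz": 0,"rx": 0,"ry": 0,"rz": 0},{"dx": 0,"dy": 0,"dz": 0,"rx": 0,"ry": 0,"rz": 0},{"dx": 0,"dy": 0,"dz": 0,"rx": 0,"ry": 0,"rz": 0},{"dx": 0,"dy": 0,"dz": 0,"rx": 0,"ry": 0,"rz": 0},{"dx": 0,"dy": 0,"dz": 0,"rx": 0,"ry": 0,"rz": 0},{"dx": 0,"dy": 0,"dz": 0,"rx": 0,"ry": 0,"rz": 0}], grip=0, squeeze=60)

```text
t: 24.35
tcp_pos: [0.4285, -0.2867, 0.017]
orientation: [1.015, 2.972, -0.001]
force: [-0.5, 0.7, 5.2]
width: 0.0292
grip_force: 59.2
```

```bash
cat > aim.py <<'E'
from h import *
W=np.array([-.073,0,.002]);LOS=np.array([-.5,0,.866])
def rep(n,Lp,nrm,pitch=0,yaw=0,d=.08):
    S=sense();A=R.from_rotvec(S['orientation']);T=S['tcp_pos']
    B=A*R.from_euler('z',yaw,degrees=True)*R.from_euler('y',pitch,degrees=True)
    los=B.apply(LOS);P=Lp+d*nrm-B.apply(W)
    print(n,"ang",np.degrees(np.arccos(-los@nrm)).round(1),"TCP target",P.round(4),"now",T.round(4),"heading",np.degrees(np.arctan2(*(-A.as_matrix()[:2,0])[::-1])).round(1))
    print("  shift in present tool axes cm",(A.inv().apply(P-T)*100).round(2))
    w=T+A.apply(W);l=A.apply(LOS);r=A.inv().apply(Lp-w);s=np.dot(Lp-w,l);print("  now: dist",s.round(4),"miss mm",((Lp-w-s*l)*1e3).round(1),"ang",np.degrees(np.arccos(-l@nrm)).round(1))
Z=np.array([0,0,1.])
def card(az): a=np.radians(az);return np.array([.5*np.cos(a),.5*np.sin(a),.866])
BLUE=np.array([.6335,-.2446,.04]);ORANGE=np.array([.563,-.4033,.04])
E
python3 - <<'E'
from aim import *
p=viewer.camera_params('top');t=viewer.get_image('top')
m=(t.min(2)>170).astype(np.uint8);m[:190]=0;m[235:]=0;m[:,:265]=0;m[:,310:]=0
m=cv2.morphologyEx(m,cv2.MORPH_CLOSE,np.ones((5,5)))
for b in blobs(m): print(b,cast(p,[[b[2][0]+b[2][2]/2-.5,b[2][1]+b[2][3]/2-.5]],.085)[0].round(4))
rep("lid",np.array([.572,-.0165,.085]),Z,pitch=30)
E
```

```text
(np.int32(185), [283.2, 212.4], [275, 204, 20, 17]) [ 0.5754 -0.0152  0.085 ]
lid ang 0.4 TCP target [0.5228 0.0216 0.2032] now [ 0.4285 -0.2867  0.017 ] heading -37.7
  shift in present tool axes cm [ 11.39  30.15 -18.63]
  now: dist -0.1231 miss mm [134.5 277.2 -36.6] ang 30.1
```

Request:
play_rows(deltas=[{"dx": 0,"dy": 0,"dz": -1.6,"rx": 0,"ry": 0,"rz": 0},{"dx": 0,"dy": 0,"dz": -3,"rx": 0,"ry": 0,"rz": 0},{"dx": 0,"dy": 0,"dz": -3,"rx": 0,"ry": 0,"rz": 0},{"dx": 0,"dy": 0,"dz": -3,"rx": 0,"ry": 0,"rz": 0},{"dx": 0,"dy": 0,"dz": -3,"rx": 0,"ry": 0,"rz": 0},{"dx": 0,"dy": 0,"dz": -3,"rx": 0,"ry": 0,"rz": 0},{"dx": 0,"dy": 0,"dz": -2,"rx": 0,"ry": 0,"rz": 0},{"dx": 1.1,"dy": 3,"dz": 0,"rx": 0,"ry": 0,"rz": 0},{"dx": 1.1,"dy": 3,"dz": 0,"rx": 0,"ry": 0,"rz": 0},{"dx": 1.1,"dy": 3,"dz": 0,"rx": 0,"ry": 0,"rz": 0},{"dx": 1.1,"dy": 3,"dz": 0,"rx": 0,"ry": 0,"rz": 0},{"dx": 1.1,"dy": 3,"dz": 0,"rx": 0,"ry": 0,"rz": 0},{"dx": 1.1,"dy": 3,"dz": 0,"rx": 0,"ry": 0,"rz": 0},{"dx": 1.1,"dy": 3,"dz": 0,"rx": 0,"ry": 0,"rz": 0},{"dx": 1.1,"dy": 3,"dz": 0,"rx": 0,"ry": 0,"rz": 0},{"dx": 1.1,"dy": 3.2,"dz": 0,"rx": 0,"ry": 0,"rz": 0},{"dx": 1.2,"dy": 3.2,"dz": 0,"rx": 0,"ry": 0,"rz": 0},{"dx": 0,"dy": 0,"dz": 0,"rx": 0,"ry": 0,"rz": 0},{"dx": 0,"dy": 0,"dz": 0,"rx": 0,"ry": 0,"rz": 0}])

```text
t: 25.98
tcp_pos: [0.526, 0.0237, 0.2016]
orientation: [-1.01, -2.973, 0.0]
force: [-0.2, 0.7, -1.7]
width: 0.0292
grip_force: 60.3
```

Request:
play_rows(deltas=[{"dx": 0,"dy": 0,"dz": 0,"rx": 0,"ry": 5,"rz": 0},{"dx": 0,"dy": 0,"dz": 0,"rx": 0,"ry": 5,"rz": 0},{"dx": 0,"dy": 0,"dz": 0,"rx": 0,"ry": 5,"rz": 0},{"dx": 0,"dy": 0,"dz": 0,"rx": 0,"ry": 5,"rz": 0},{"dx": 0,"dy": 0,"dz": 0,"rx": 0,"ry": 5,"rz": 0},{"dx": 0,"dy": 0,"dz": 0,"rx": 0,"ry": 5,"rz": 0},{"dx": 0,"dy": 0,"dz": 0,"rx": 0,"ry": 0,"rz": 0},{"dx": 0,"dy": 0,"dz": 0,"rx": 0,"ry": 0,"rz": 0},{"dx": 0,"dy": 0,"dz": 0,"rx": 0,"ry": 0,"rz": 0}])

```text
t: 26.73
tcp_pos: [0.5265, 0.0215, 0.2029]
orientation: [-0.854, -2.498, -0.228]
force: [-0.2, -0.2, -2.2]
width: 0.0292
grip_force: 60.4
```

Run:
```python
from aim import *
rep("lid",np.array([.576,-.0165,.085]),Z)
print(sense()['qpos'].round(2),sense()['width'])
w=viewer.get_image('wrist');s=viewer.get_image('scene')
cv2.imwrite('pics/v9.png',np.hstack([cv2.resize(w,(400,300)),cv2.resize(s[100:310,120:400],(400,300))]))
```

```text
lid ang 0.4 TCP target [0.5267 0.0217 0.203 ] now [0.5265 0.0215 0.2029] heading -37.7
  shift in present tool axes cm [-0.    0.02 -0.02]
  now: dist 0.0798 miss mm [-0.   0.3 -0. ] ang 0.4
[-0.31  0.46  0.36  1.96  0.17  0.31] 0.02915230911918639
```

View pics/v9.png

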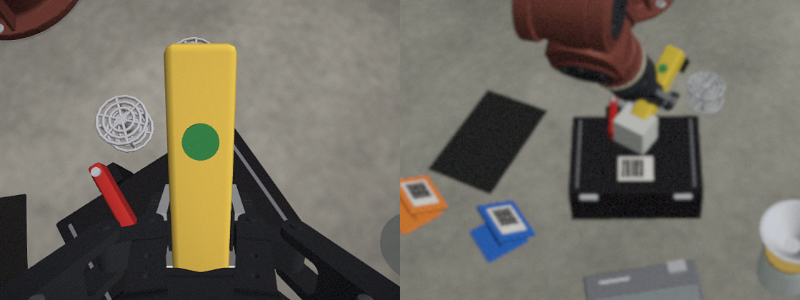

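The scanner is held straight, above and facing the lid label. I'll hold for more than 2 s.

Request:
play_rows(deltas=[{"dx": 0,"dy": 0,"dz": 0,"rx": 0,"ry": 0,"rz": 0},{"dx": 0,"dy": 0,"dz": 0,"rx": 0,"ry": 0,"rz": 0},{"dx": 0,"dy": 0,"dz": 0,"rx": 0,"ry": 0,"rz": 0},{"dx": 0,"dy": 0,"dz": 0,"rx": 0,"ry": 0,"rz": 0},{"dx": 0,"dy": 0,"dz": 0,"rx": 0,"ry": 0,"rz": 0},{"dx": 0,"dy": 0,"dz": 0,"rx": 0,"ry": 0,"rz": 0},{"dx": 0,"dy": 0,"dz": 0,"rx": 0,"ry": 0,"rz": 0},{"dx": 0,"dy": 0,"dz": 0,"rx": 0,"ry": 0,"rz": 0},{"dx": 0,"dy": 0,"dz": 0,"rx": 0,"ry": 0,"rz": 0},{"dx": 0,"dy": 0,"dz": 0,"rx": 0,"ry": 0,"rz": 0},{"dx": 0,"dy": 0,"dz": 0,"rx": 0,"ry": 0,"rz": 0},{"dx": 0,"dy": 0,"dz": 0,"rx": 0,"ry": 0,"rz": 0},{"dx": 0,"dy": 0,"dz": 0,"rx": 0,"ry": 0,"rz": 0},{"dx": 0,"dy": 0,"dz": 0,"rx": 0,"ry": 0,"rz": 0},{"dx": 0,"dy": 0,"dz": 0,"rx": 0,"ry": 0,"rz": 0},{"dx": 0,"dy": 0,"dz": 0,"rx": 0,"ry": 0,"rz": 0},{"dx": 0,"dy": 0,"dz": 0,"rx": 0,"ry": 0,"rz": 0},{"dx": 0,"dy": 0,"dz": 0,"rx": 0,"ry": 0,"rz": 0}])

```text
t: 28.33
tcp_pos: [0.5263, 0.0221, 0.2024]
orientation: [-0.852, -2.495, -0.229]
force: [0.4, 0.1, -2.2]
width: 0.0295
grip_force: 60.4
```

Request:
play_rows(deltas=[{"dx": 0,"dy": 0,"dz": 0,"rx": 0,"ry": 0,"rz": 0},{"dx": 0,"dy": 0,"dz": 0,"rx": 0,"ry": 0,"rz": 0},{"dx": 0,"dy": 0,"dz": 0,"rx": 0,"ry": 0,"rz": 0},{"dx": 0,"dy": 0,"dz": 0,"rx": 0,"ry": 0,"rz": 0},{"dx": 0,"dy": 0,"dz": 0,"rx": 0,"ry": 0,"rz": 0},{"dx": 0,"dy": 0,"dz": 0,"rx": 0,"ry": 0,"rz": 0},{"dx": 0,"dy": 0,"dz": 0,"rx": 0,"ry": 0,"rz": 0},{"dx": 0,"dy": 0,"dz": 0,"rx": 0,"ry": 0,"rz": 0},{"dx": 0,"dy": 0,"dz": 0,"rx": 0,"ry": 0,"rz": 0},{"dx": 0,"dy": 0,"dz": 0,"rx": 0,"ry": 0,"rz": 0},{"dx": 0,"dy": 0,"dz": 0,"rx": 0,"ry": 0,"rz": 0},{"dx": 0,"dy": 0,"dz": 0,"rx": 0,"ry": 0,"rz": 0},{"dx": 0,"dy": 0,"dz": 0,"rx": 0,"ry": -5,"rz": 0},{"dx": 0,"dy": 0,"dz": 0,"rx": 0,"ry": -5,"rz": 0},{"dx": 0,"dy": 0,"dz": 0,"rx": 0,"ry": -5,"rz": 0},{"dx": 0,"dy": 0,"dz": 0,"rx": 0,"ry": -5,"rz": 0},{"dx": 0,"dy": 0,"dz": 0,"rx": 0,"ry": -5,"rz": 0},{"dx": 0,"dy": 0,"dz": 0,"rx": 0,"ry": -5,"rz": 0},{"dx": 0,"dy": 0,"dz": 0,"rx": 0,"ry": 0,"rz": 0},{"dx": 0,"dy": 0,"dz": 0,"rx": 0,"ry": 0,"rz": 0}])

```text
t: 30.0
tcp_pos: [0.5255, 0.0229, 0.203]
orientation: [-1.013, -2.973, -0.002]
force: [1.0, 0.5, -2.6]
width: 0.0298
grip_force: 60.4
```

Run:
```python
from aim import *
# blue label from wrist w8 is partly hidden; check scene/top now
p=viewer.camera_params('scene');s=viewer.get_image('scene');q=viewer.camera_params('top');t=viewer.get_image('top')
for P,I,(x0,x1,y0,y1),n in((p,s,(180,215,235,275),'blue'),(p,s,(115,152,220,252),'orange'),(q,t,(340,375,178,215),'blue'),(q,t,(392,425,198,235),'orange')):
    sub=I.astype(int);sat=sub.max(2)-sub.min(2);m=np.zeros(I.shape[:2],np.uint8);m[y0:y1,x0:x1]=((sat<60)&(sub.min(2)>140))[y0:y1,x0:x1]
    m=cv2.morphologyEx(m,cv2.MORPH_CLOSE,np.ones((5,5)));c=max(cv2.findContours(m,0,2)[0],key=cv2.contourArea);rc=cv2.minAreaRect(c)
    print(n,np.round(rc[0],1),cast(P,[rc[0]],.04)[0].round(4))
rep("blue",BLUE,card(120.5),yaw=22)
```

```text
blue [194. 253.] [ 0.6314 -0.2448  0.04  ]
orange [133.3 234.6] [ 0.5631 -0.4027  0.04  ]
blue [355.3 194.2] [ 0.6374 -0.2413  0.04  ]
orange [409.6 219.6] [ 0.5518 -0.4094  0.04  ]
blue ang 0.6 TCP target [ 0.5764 -0.1471  0.1114] now [0.5266 0.0218 0.2025] heading -37.7
  shift in present tool axes cm [-14.3  -10.31   9.08]
  now: dist 0.226 miss mm [ -39.9 -152.8   35.6] ang 10.8
```

Request:
play_rows(deltas=[{"dx": -2.5,"dy": -2.4,"dz": 0,"rx": 0,"ry": 0,"rz": 0},{"dx": -2.5,"dy": -2.4,"dz": 0,"rx": 0,"ry": 0,"rz": 0},{"dx": -2.5,"dy": -2.5,"dz": 0,"rx": 0,"ry": 0,"rz": 0},{"dx": -2.5,"dy": -2.5,"dz": 0,"rx": 0,"ry": 0,"rz": 0},{"dx": -2.5,"dy": -2.5,"dz": 0,"rx": 0,"ry": 0,"rz": 0},{"dx": 0,"dy": 0,"dz": 0,"rx": 0,"ry": 0,"rz": 5.5},{"dx": 0,"dy": 0,"dz": 0,"rx": 0,"ry": 0,"rz": 5.5},{"dx": 0,"dy": 0,"dz": 2.5,"rx": 0,"ry": 0,"rz": 0},{"dx": 0,"dy": 0,"dz": 2.5,"rx": 0,"ry": 0,"rz": 0},{"dx": 0,"dy": 0,"dz": 2.4,"rx": 0,"ry": 0,"rz": 0},{"dx": 0,"dy": 0,"dz": 0,"rx": 0,"ry": 0,"rz": 0},{"dx": 0,"dy": 0,"dz": 0,"rx": 0,"ry": 0,"rz": 0},{"dx": 0,"dy": 0,"dz": 0,"rx": 0,"ry": 0,"rz": 0}])

```text
t: 31.18
tcp_pos: [0.5507, -0.1525, 0.1295]
orientation: [1.297, 2.861, 0.001]
force: [-0.3, 0.6, -2.7]
width: 0.0293
grip_force: 60.4
```

Run:
```python
from aim import *
rep("blue",np.array([.632,-.2446,.04]),card(120.5),d=.1)
w=viewer.get_image('wrist');s=viewer.get_image('scene')
cv2.imwrite('pics/v10.png',np.hstack([cv2.resize(w,(400,300)),cv2.resize(s[130:340,100:380],(400,300))]))
```

```text
blue ang 5.4 TCP target [ 0.5585 -0.1466  0.1286] now [ 0.5507 -0.1525  0.1295] heading -48.8
  shift in present tool axes cm [-0.08  0.97  0.09]
  now: dist 0.1007 miss mm [ 0.   0.6 -0.3] ang 5.4
```

View pics/v10.png

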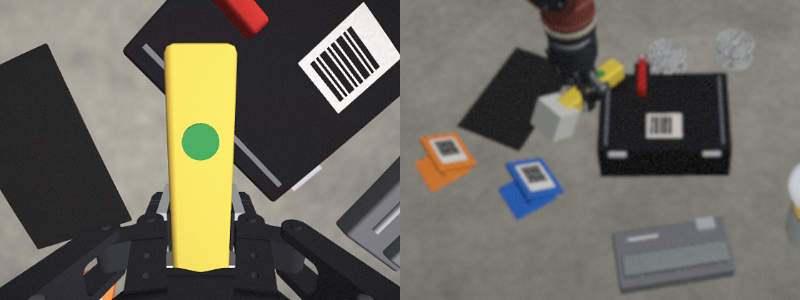

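The head looks down at the blue label with clearance from the latch. I'll hold again, then go on to the orange one.

Request:
play_rows(deltas=[{"dx": 0,"dy": 0,"dz": 0,"rx": 0,"ry": 0,"rz": 0},{"dx": 0,"dy": 0,"dz": 0,"rx": 0,"ry": 0,"rz": 0},{"dx": 0,"dy": 0,"dz": 0,"rx": 0,"ry": 0,"rz": 0},{"dx": 0,"dy": 0,"dz": 0,"rx": 0,"ry": 0,"rz": 0},{"dx": 0,"dy": 0,"dz": 0,"rx": 0,"ry": 0,"rz": 0},{"dx": 0,"dy": 0,"dz": 0,"rx": 0,"ry": 0,"rz": 0},{"dx": 0,"dy": 0,"dz": 0,"rx": 0,"ry": 0,"rz": 0},{"dx": 0,"dy": 0,"dz": 0,"rx": 0,"ry": 0,"rz": 0},{"dx": 0,"dy": 0,"dz": 0,"rx": 0,"ry": 0,"rz": 0},{"dx": 0,"dy": 0,"dz": 0,"rx": 0,"ry": 0,"rz": 0},{"dx": 0,"dy": 0,"dz": 0,"rx": 0,"ry": 0,"rz": 0},{"dx": 0,"dy": 0,"dz": 0,"rx": 0,"ry": 0,"rz": 0},{"dx": 0,"dy": 0,"dz": 0,"rx": 0,"ry": 0,"rz": 0},{"dx": 0,"dy": 0,"dz": 0,"rx": 0,"ry": 0,"rz": 0},{"dx": 0,"dy": 0,"dz": 0,"rx": 0,"ry": 0,"rz": 0},{"dx": 0,"dy": 0,"dz": 0,"rx": 0,"ry": 0,"rz": 0},{"dx": 0,"dy": 0,"dz": 0,"rx": 0,"ry": 0,"rz": 0},{"dx": 0,"dy": 0,"dz": 0,"rx": 0,"ry": 0,"rz": 0}])

```text
t: 32.78
tcp_pos: [0.55, -0.1517, 0.1283]
orientation: [1.296, 2.862, 0.0]
force: [-0.0, -0.2, -2.0]
width: 0.0294
grip_force: 60.4
```

Request:
play_rows(deltas=[{"dx": 0,"dy": 0,"dz": 0,"rx": 0,"ry": 0,"rz": 0},{"dx": 0,"dy": 0,"dz": 0,"rx": 0,"ry": 0,"rz": 0},{"dx": 0,"dy": 0,"dz": 0,"rx": 0,"ry": 0,"rz": 0},{"dx": 0,"dy": 0,"dz": 0,"rx": 0,"ry": 0,"rz": 0},{"dx": 0,"dy": 0,"dz": 0,"rx": 0,"ry": 0,"rz": 0},{"dx": 0,"dy": 0,"dz": 0,"rx": 0,"ry": 0,"rz": 0},{"dx": 0,"dy": 0,"dz": 0,"rx": 0,"ry": 0,"rz": 0},{"dx": 0,"dy": 0,"dz": 0,"rx": 0,"ry": 0,"rz": 0},{"dx": 0,"dy": 0,"dz": 0,"rx": 0,"ry": 0,"rz": 0},{"dx": 0,"dy": 0,"dz": 0,"rx": 0,"ry": 0,"rz": 0},{"dx": 0,"dy": 0,"dz": 0,"rx": 0,"ry": 0,"rz": 0},{"dx": 0,"dy": 0,"dz": 0,"rx": 0,"ry": 0,"rz": 0},{"dx": -1.6,"dy": -3.1,"dz": 0,"rx": 0,"ry": 0,"rz": 0},{"dx": -1.7,"dy": -3.1,"dz": 0,"rx": 0,"ry": 0,"rz": 0},{"dx": -1.7,"dy": -3.1,"dz": 0,"rx": 0,"ry": 0,"rz": 0},{"dx": -1.7,"dy": -3.1,"dz": 0.7,"rx": 0,"ry": 0,"rz": 0},{"dx": -1.7,"dy": -3.2,"dz": 1.0,"rx": 0,"ry": 0,"rz": 0},{"dx": 0,"dy": 0,"dz": 0,"rx": 0,"ry": 0,"rz": 0},{"dx": 0,"dy": 0,"dz": 0,"rx": 0,"ry": 0,"rz": 0},{"dx": 0,"dy": 0,"dz": 0,"rx": 0,"ry": 0,"rz": 0}])

```text
t: 34.45
tcp_pos: [0.4881, -0.3176, 0.1113]
orientation: [-1.297, -2.861, -0.001]
force: [0.6, -0.2, -2.8]
width: 0.0296
grip_force: 60.7
```

Run:
```python
from aim import *
rep("orange",ORANGE,card(120.5))
```

```text
orange ang 5.4 TCP target [ 0.4946 -0.3139  0.1113] now [ 0.4881 -0.3176  0.1113] heading -48.8
  shift in present tool axes cm [-0.16  0.73 -0.01]
  now: dist 0.0804 miss mm [ 0.3 -0.7  0.4] ang 5.4
```

Request:
play_rows(deltas=[{"dx": 0,"dy": 0,"dz": 0,"rx": 0,"ry": 0,"rz": 0},{"dx": 0,"dy": 0,"dz": 0,"rx": 0,"ry": 0,"rz": 0},{"dx": 0,"dy": 0,"dz": 0,"rx": 0,"ry": 0,"rz": 0},{"dx": 0,"dy": 0,"dz": 0,"rx": 0,"ry": 0,"rz": 0},{"dx": 0,"dy": 0,"dz": 0,"rx": 0,"ry": 0,"rz": 0},{"dx": 0,"dy": 0,"dz": 0,"rx": 0,"ry": 0,"rz": 0},{"dx": 0,"dy": 0,"dz": 0,"rx": 0,"ry": 0,"rz": 0},{"dx": 0,"dy": 0,"dz": 0,"rx": 0,"ry": 0,"rz": 0},{"dx": 0,"dy": 0,"dz": 0,"rx": 0,"ry": 0,"rz": 0},{"dx": 0,"dy": 0,"dz": 0,"rx": 0,"ry": 0,"rz": 0},{"dx": 0,"dy": 0,"dz": 0,"rx": 0,"ry": 0,"rz": 0},{"dx": 0,"dy": 0,"dz": 0,"rx": 0,"ry": 0,"rz": 0},{"dx": 0,"dy": 0,"dz": 0,"rx": 0,"ry": 0,"rz": 0},{"dx": 0,"dy": 0,"dz": 0,"rx": 0,"ry": 0,"rz": 0},{"dx": 0,"dy": 0,"dz": 0,"rx": 0,"ry": 0,"rz": 0},{"dx": 0,"dy": 0,"dz": 0,"rx": 0,"ry": 0,"rz": 0},{"dx": 0,"dy": 0,"dz": 0,"rx": 0,"ry": 0,"rz": 0},{"dx": 0,"dy": 0,"dz": 0,"rx": 0,"ry": 0,"rz": 0}])

```text
t: 35.95
tcp_pos: [0.4882, -0.3177, 0.1113]
orientation: [1.296, 2.862, 0.0]
force: [0.1, 0.3, -2.2]
width: 0.0295
grip_force: 60.7
```

Request:
play_rows(deltas=[{"dx": 0,"dy": 0,"dz": 0,"rx": 0,"ry": 0,"rz": 0},{"dx": 0,"dy": 0,"dz": 0,"rx": 0,"ry": 0,"rz": 0},{"dx": 0,"dy": 0,"dz": 0,"rx": 0,"ry": 0,"rz": 0},{"dx": 0,"dy": 0,"dz": 0,"rx": 0,"ry": 0,"rz": 0},{"dx": 0,"dy": 0,"dz": 0,"rx": 0,"ry": 0,"rz": 0},{"dx": 0,"dy": 0,"dz": 0,"rx": 0,"ry": 0,"rz": 0},{"dx": 0,"dy": 0,"dz": 0,"rx": 0,"ry": 0,"rz": 0},{"dx": 0,"dy": 0,"dz": 0,"rx": 0,"ry": 0,"rz": 0},{"dx": 0,"dy": 0,"dz": 0,"rx": 0,"ry": 0,"rz": 0},{"dx": 0,"dy": 0,"dz": 0,"rx": 0,"ry": 0,"rz": 0},{"dx": 0,"dy": 0,"dz": 0,"rx": 0,"ry": 0,"rz": 0},{"dx": 0,"dy": 0,"dz": 0,"rx": 0,"ry": 0,"rz": 0},{"dx": 0,"dy": 0,"dz": 0,"rx": 0,"ry": 0,"rz": -5.5},{"dx": 0,"dy": 0,"dz": 0,"rx": 0,"ry": 0,"rz": -5.5},{"dx": 2.3,"dy": -0.6,"dz": 0,"rx": 0,"ry": 0,"rz": 0},{"dx": 2.3,"dy": -0.6,"dz": 0,"rx": 0,"ry": 0,"rz": 0},{"dx": 2.4,"dy": -0.5,"dz": 0,"rx": 0,"ry": 0,"rz": 0},{"dx": 0,"dy": 0,"dz": 0,"rx": 0,"ry": 0,"rz": 0},{"dx": 0,"dy": 0,"dz": 0,"rx": 0,"ry": 0,"rz": 0},{"dx": 0,"dy": 0,"dz": 0,"rx": 0,"ry": 0,"rz": 0}])

```text
t: 37.62
tcp_pos: [0.4229, -0.2889, 0.1118]
orientation: [1.015, 2.972, -0.001]
force: [-0.1, -0.6, -1.7]
width: 0.0291
grip_force: 60.9
```

Request:
play_rows(deltas=[{"dx": 0,"dy": 0,"dz": 2.5,"rx": 0,"ry": 0,"rz": 0},{"dx": 0,"dy": 0,"dz": 2.5,"rx": 0,"ry": 0,"rz": 0},{"dx": 0,"dy": 0,"dz": 2.0,"rx": 0,"ry": 0,"rz": 0},{"dx": 0,"dy": 0,"dz": 1.2,"rx": 0,"ry": 0,"rz": 0},{"dx": 0,"dy": 0,"dz": 0.5,"rx": 0,"ry": 0,"rz": 0},{"dx": 0,"dy": 0,"dz": 0.3,"rx": 0,"ry": 0,"rz": 0},{"dx": 0,"dy": 0,"dz": 0.3,"rx": 0,"ry": 0,"rz": 0},{"dx": 0,"dy": 0,"dz": 0,"rx": 0,"ry": 0,"rz": 0},{"dx": 0,"dy": 0,"dz": 0,"rx": 0,"ry": 0,"rz": 0},{"dx": 0,"dy": 0,"dz": 0,"rx": 0,"ry": 0,"rz": 0}])

```text
t: 38.45
tcp_pos: [0.4229, -0.2889, 0.0193]
orientation: [1.015, 2.972, -0.001]
force: [0.3, -0.0, -2.9]
width: 0.0294
grip_force: 60.9
```

Request:
play_rows(deltas=[{"dx": 0,"dy": 0,"dz": 0.2,"rx": 0,"ry": 0,"rz": 0},{"dx": 0,"dy": 0,"dz": 0,"rx": 0,"ry": 0,"rz": 0},{"dx": 0,"dy": 0,"dz": 0,"rx": 0,"ry": 0,"rz": 0},{"dx": 0,"dy": 0,"dz": 0,"rx": 0,"ry": 0,"rz": 0}])

```text
t: 38.78
tcp_pos: [0.4229, -0.289, 0.0171]
orientation: [1.015, 2.971, -0.001]
force: [2.7, -1.3, 3.3]
width: 0.0292
grip_force: 61.4
```

Request:
play_rows(deltas=[{"dx": 0,"dy": 0,"dz": 0,"rx": 0,"ry": 0,"rz": 0},{"dx": 0,"dy": 0,"dz": 0,"rx": 0,"ry": 0,"rz": 0},{"dx": 0,"dy": 0,"dz": 0,"rx": 0,"ry": 0,"rz": 0},{"dx": 0,"dy": 0,"dz": 0,"rx": 0,"ry": 0,"rz": 0},{"dx": 0,"dy": 0,"dz": 0,"rx": 0,"ry": 0,"rz": 0},{"dx": 0,"dy": 0,"dz": 0,"rx": 0,"ry": 0,"rz": 0},{"dx": 0,"dy": 0,"dz": -1,"rx": 0,"ry": 0,"rz": 0},{"dx": 0,"dy": 0,"dz": -2,"rx": 0,"ry": 0,"rz": 0},{"dx": 0,"dy": 0,"dz": -3,"rx": 0,"ry": 0,"rz": 0},{"dx": 0,"dy": 0,"dz": -3,"rx": 0,"ry": 0,"rz": 0},{"dx": 0,"dy": 0,"dz": -3,"rx": 0,"ry": 0,"rz": 0},{"dx": 0,"dy": 0,"dz": -3,"rx": 0,"ry": 0,"rz": 0},{"dx": 0,"dy": 0,"dz": -3,"rx": 0,"ry": 0,"rz": 0},{"dx": 0,"dy": 0,"dz": -3,"rx": 0,"ry": 0,"rz": 0},{"dx": 0,"dy": 0,"dz": 0,"rx": 0,"ry": 0,"rz": 0},{"dx": 0,"dy": 0,"dz": 0,"rx": 0,"ry": 0,"rz": 0}], grip=1)

```text
t: 40.12
tcp_pos: [0.4231, -0.2892, 0.229]
orientation: [1.014, 2.97, -0.003]
force: [0.5, 0.6, -1.7]
width: 0.0852
grip_force: 0.0
```

Run:
```python
from h import *
w=viewer.get_image('wrist');s=viewer.get_image('scene')
cv2.imwrite('pics/v12.png',np.hstack([cv2.resize(w,(400,300)),cv2.resize(s[130:340,100:380],(400,300))]))
```

```text
(no output)
```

View pics/v12.png

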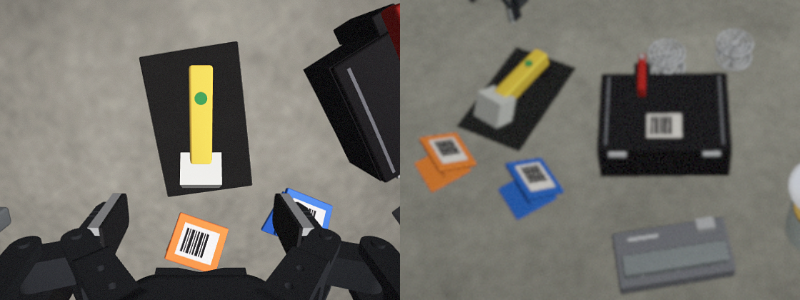

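The scanner lies upright on the middle of its mat, the case is shut and latched, and the gripper is clear.

```bash
python3 -c "
from plant import job
print(job.close_job())"
```

```text
the job is handed in; nothing more can be done
None
```

All steps were carried out in order and the job was handed in at about 40 s, but the hand-in gave no verdict: three tubes packed, lid shut and latched, all three labels scanned, and the scanner back on its mat.

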